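# Pack a gift box and turn the till display to the customer

## Task

First turn the till display so that its screen looks straight towards the middle of the gift box and leans back only 10 degrees from upright, so that the order can be read while packing. Then lay all the goods from the black tray side by side on the floor of the box, flat and upright, after that tip the macaroons out of the steel cup into the box over them and stand the empty cup upright in the middle of its cork mat. Last of all turn the display to the customer, so that its screen looks straight towards the blue coin dish and leans back 30 degrees from upright; leave the bell, the honey jar and the tongs alone.

Things in the scene. Friction and masses are not known exactly. Their poses are not given: they have to be found in the camera images.
- tray: black baking tray 300 mm (its x) by 210 mm (its y), floor 3 mm thick, rim 9 mm high; does not move; origin at the centre of its underside. Holds the two to four goods of this order, about 95 mm apart
- biscuit_a: round sandwich biscuit of two light-brown halves with a thin cream filling, 60 mm across, 28 mm high; origin at the centre of its underside, z up. Starts flat on the black tray. It may be absent
- biscuit_b: round sandwich biscuit of two light-brown halves with a thin cream filling, 60 mm across, 28 mm high; origin at the centre of its underside, z up. Starts flat on the black tray. It may be absent
- biscuit_c: round sandwich biscuit of two light-brown halves with a thin cream filling, 60 mm across, 28 mm high; origin at the centre of its underside, z up. Starts flat on the black tray. It may be absent
- shortbread: flat brown shortbread bar with dark chocolate top, 76 mm (its x) by 40 mm (its y), 24 mm high; origin at the centre of its underside, z up. Starts flat on the black tray. It may be absent
- jam_jar: low round jar of red jam with a gold lid, 55 mm across, 46 mm high, 0.08 to 0.16 kg; origin at the centre of its underside, z up. Starts upright on the black tray. It may be absent
- gift_box: open sea-green gift box with a cream band, 172 mm (its x) by 236 mm (its y) outside, 56 mm high, walls and floor 4 mm thick; it does not move; origin at the centre of its underside
- cup: straight-sided steel cup, 65 mm across, 72 mm high, wall 3 mm, inside floor 4 mm up; 0.10 to 0.17 kg empty; origin at the centre of its underside, z along its axis towards the mouth; holds the four macaroons; they slide out when it is tipped clearly past level (about 110 degrees or more)
- cup_mouth (a point): centre of the cup's mouth, 72 mm above its underside
- cup_mat: round cork mat, 110 mm across, 4 mm thick, fixed, on which the cup stands at the start; origin at the centre of its underside
- macaroon_1: small brown almond macaroon, a lump 21 mm across and 19 mm high, 12 g; origin at the centre of its flat underside, which may end up facing any way. Starts in the steel cup
- macaroon_2: small brown almond macaroon, a lump 21 mm across and 19 mm high, 12 g; origin at the centre of its flat underside, which may end up facing any way. Starts in the steel cup
- macaroon_3: small brown almond macaroon, a lump 21 mm across and 19 mm high, 12 g; origin at the centre of its flat underside, which may end up facing any way. Starts in the steel cup
- macaroon_4: small brown almond macaroon, a lump 21 mm across and 19 mm high, 12 g; origin at the centre of its flat underside, which may end up facing any way. Starts in the steel cup
- stand: round grey weighted foot of the till display, 144 mm across, 14 mm high; does not move; origin at the centre of its underside, z is the swivel axis
- display_swivel (a joint): swivel of the display about the stand's upright axis, rad, -2.0 to 1.5, positive anticlockwise from above; at 0 the screen looks along the stand's own +x. It stays where it is left (friction 0.2 N m)
- display_tilt (a joint): tilt of the display, rad, 0 to 0.9: 0 is upright, positive leans the top edge back, away from the side the screen looks to. It stays where it is left (friction 0.25 N m)
- swivel_axis (a point): point on the swivel axis at the height of the tilt hinge, 150 mm above the counter; turns with the swivel only; its x is level and points the way the screen looks, z up
- tilt_hinge (a point): centre of the level tilt hinge, which crosses the swivel axis; turns with the display: x along the screen's normal, z up along the screen. The display is a black panel 190 mm wide (y), 136 mm high (z), 14 mm thick (x), blue screen on its +x side; its centre is 24 mm along x from this point
- screen_top (a point): middle of the panel's top edge, at x = 24 mm, z = 68 mm from the tilt hinge, same axes; nothing else is within 50 mm of this edge, so the 14 mm thick panel can be pinched there or pushed
- coin_dish: round blue coin dish with two coins on the customer's side, 124 mm across, 14 mm high; does not move; origin at the centre of its underside
- bell: bystander: steel counter bell on a black foot, 72 mm across, 53 mm high; origin under its centre
- honey: bystander: amber honey jar with black lid, 66 mm across, 80 mm high; origin under its centre
- tongs: bystander: flat steel pastry tongs 172 mm long, lying; origin under their middle
Mind the look-alikes: they are no part of the job. Leave any purple look-alike of the cup alone.

How it is judged (in metres and radians):
On the way, in this order (a step that is already met when the one before it is completed fails the run):
1. the display looks at the gift box and leans back 10 degrees (value of joint display_tilt between 0.085 and 0.265 rad and y of gift_box in the frame of swivel_axis between -0.035 and 0.035 m and x of gift_box in the frame of swivel_axis above 0.1 m), for 0.2 s.
2. all goods from the tray lie flat on the floor of the gift box (x of biscuit_a in the frame of gift_box between -0.082 and 0.082 m and y of biscuit_a in the frame of gift_box between -0.114 and 0.114 m and z of each of biscuit_a, biscuit_b, biscuit_c, shortbread, jam_jar in the frame of gift_box below 0.014 m and angle between each of biscuit_a, biscuit_b, biscuit_c, shortbread, jam_jar's own z axis and vertical below 0.2 rad and x of biscuit_b in the frame of gift_box between -0.082 and 0.082 m and y of biscuit_b in the frame of gift_box between -0.114 and 0.114 m and x of biscuit_c in the frame of gift_box between -0.082 and 0.082 m and y of biscuit_c in the frame of gift_box between -0.114 and 0.114 m and x of shortbread in the frame of gift_box between -0.082 and 0.082 m and y of shortbread in the frame of gift_box between -0.114 and 0.114 m and x of jam_jar in the frame of gift_box between -0.082 and 0.082 m and y of jam_jar in the frame of gift_box between -0.114 and 0.114 m), for 0.3 s.
3. the cup is tipped past level with its mouth over the box (angle between cup's own z axis and vertical above 1.6 rad and x of cup_mouth in the frame of gift_box between -0.082 and 0.082 m and y of cup_mouth in the frame of gift_box between -0.114 and 0.114 m), for 0.2 s.
4. the cup stands upright on its cork mat again (angle between cup's own z axis and vertical below 0.1 rad and horizontal distance between cup and cup_mat below 0.03 m and height (world z) of cup below 0.012 m), for 0.2 s.
5. the display looks at the coin dish and leans back 30 degrees (value of joint display_tilt between 0.434 and 0.614 rad and y of coin_dish in the frame of swivel_axis between -0.035 and 0.035 m and x of coin_dish in the frame of swivel_axis above 0.1 m), for 0.2 s.
At the end, for the whole second after the job is handed in: Goods in the box, underside within 10 mm of its floor, tilt under 0.2 rad; 4 macaroons in the box; cup upright (0.1 rad) within 30 mm of its mat's centre; screen's line of sight, in plan, within 35 mm of the coin dish's centre; tilt 0.524 rad (30 degrees) within 0.09; all at rest (all of step 2 and all of step 4 and all of step 5 and x of macaroon_1 in the frame of gift_box between -0.082 and 0.082 m and y of macaroon_1 in the frame of gift_box between -0.114 and 0.114 m and z of each of macaroon_1, macaroon_2, macaroon_3, macaroon_4 in the frame of gift_box below 0.066 m and x of macaroon_2 in the frame of gift_box between -0.082 and 0.082 m and y of macaroon_2 in the frame of gift_box between -0.114 and 0.114 m and x of macaroon_3 in the frame of gift_box between -0.082 and 0.082 m and y of macaroon_3 in the frame of gift_box between -0.114 and 0.114 m and x of macaroon_4 in the frame of gift_box between -0.082 and 0.082 m and y of macaroon_4 in the frame of gift_box between -0.114 and 0.114 m and linear speed of each of biscuit_a, biscuit_b, biscuit_c, shortbread, jam_jar, macaroon_1, macaroon_2, macaroon_3, macaroon_4, cup below 0.02 m/s and velocity of joint each of display_tilt, display_swivel below 0.05 rad/s); the robot touches nothing.
It fails at once if the bell, honey jar or tongs are moved by more than 30 mm (distance of any of bell, honey, tongs from where it was at the start of the episode above 0.03 m).
Of biscuit_a, biscuit_b, biscuit_c, shortbread, jam_jar only 2 to 4 are there at a start; the rules pass over those that are not, and their reading is None.
At some moment in a run one of biscuit_a, biscuit_b, biscuit_c, shortbread, jam_jar may be knocked a few centimetres aside while the robot is not near it.
It also fails if it takes over 210 s, if anything falls off the work surface, if the arm or the gripper's body presses on something with over 40 N, if the wrist force passes 120 N, or if a joint passes its speed limit or range.

## Robot

A 6-joint arm with a two-finger parallel gripper is mounted at the origin on the work surface. World frame = base frame: x ahead of the robot, y to its left, z up, the work surface at z = 0. Lengths are in m, angles in degrees, forces in N, time in s.
With the tool pointing down it reaches from about 0.35 to 0.875 m from the base axis. Payload 4.2 kg.
Tool frame: the origin (TCP) lies on the centre line of the jaws, within the pads' length; the fingertips stand r.tip_extent ahead of it and the grasp point (between the pads) lies 11 mm behind it (r.tip_extent is the distance from the TCP to the fingertips, in m); z points along the fingers, y is the line along which they close (so a half turn about z gives the same grasp; the last joint's range is limited). The gripper opens to 87 mm and grips with 3 to 60 N. Pads are 19 mm wide; open, the fingers measure 117 mm over their backs; the gripper's body (75 mm by 190 mm) begins 51 mm behind the grasp point.
Start: joints at [-58.579, 22.042, 0.453, 0, -68.411, -14.817], TCP at [0.179, -0.599, 0.231] pointing down, gripper open.
Joint ranges: [-179.83, 179.83], [-69.29, 118.12], [-61.27, 80.66], [-181.25, 117.63], [-171.15, -9.14], [-177.46, 177.46]. Speed limits (degrees/s): [159.86, 159.86, 180, 180, 180, 180].

## Interface

Orientations are given as a 3x3 rotation matrix whose columns are the frame's x, y, z axes.
In Python, from station import r gives the robot as it stands.
- The arm moves only by the shell command python3 -m jog 'ROWS'. ROWS is text: rows parted by semicolons, each of 5 numbers parted by spaces: the opening, from 0 (shut) to 1 (fully open), then the shift along the world's x, y, z in mm, then the turn about the world's z in degrees. In form: hand dx dy dz roll; .... A call has 1 to 5 rows; each row shifts and turns the commanded pose from where the row before left it; what a row does not reach is not made up. A row lasts 1/8 s, in which the tool goes at most 62.5 mm and 10.7 degrees, less where a joint would pass 70% of its speed; a pose out of reach is approached as far as the arm can. A call is refused whole if a number of a shift passes 62.5 or a number of a turn 10.7, either way. A call with a gripper value outside its range is refused whole. The fingers move at their own pace and stop on an object; the grip force is fixed at half the most. Time passes only in rows, so rows that do not move let the fingers close. It gives the time, the measured TCP pose, the force, the opening and the grip force at its end, in the units of the state.
- r.sense(): the state, without advancing time (a new reading comes with each control period).
- r.capture(name): name is "scene" or "side" or "wrist"; returns a dict with "pixels" (420x560x3 uint8, red, green, blue), "fovy" (degrees; the focal length in pixels is half the picture's height over the tangent of half this angle, whatever the lens; pixels are square), "cx", "cy" (the principal point, pixels), "origin" and "orientation" of the camera in the world; the wrist camera has in their place "T_tool_cam" (4x4, takes a point from camera to tool coordinates, whose origin is the TCP and whose axes are the flange's). Camera axes: x right, y down, z forward; pixel columns grow to the right and rows downward; lengths in m; the calibration is good to about 2 mm. A picture is of the moment at which its call begins: read the wrist's pose just before it. There is no depth.
- r.finish_job(): hands the job in; it is judged then, once.
The state is a dict: "time_s": time; "joints": joint angles; "joint_velocities": joint speeds; "effort": joint torques, N m; "tcp_pos": TCP position; "ee_rot": TCP orientation; "wrist_force": force on the tool from outside, world axes, zero at the start; "moment": the same for the moment, N m; "gripper_width": opening from 0.0 (shut) to 1.0 (fully open); "gripper_force": force on a finger pad.
Only numpy, scipy, OpenCV 4.12 (cv2) and the standard library are available. Lean on these libraries where they do the work, as an engineer would, in place of code of your own. Each camera call takes 0.05 s, during which the arm holds its last target. There are 200 camera calls.

## Working session

There is one attempt and no reset: what is moved stays moved. The work goes in short steps, Python scripts to look and compute and a shell command to move; the robot and the scene stay as the last step left them, time stands still between calls to the robot, and variables do not carry over. Pictures are saved under pics/ and viewed, at most 14 in all, crops included, and the job is handed in when it is done.

```bash
ls; mkdir -p pics; cat > h.py <<'E'
import numpy as np, cv2
from station import r
def cam(name):
    s=r.sense(); c=r.capture(name)
    if 'T_tool_cam' in c:
        T=np.eye(4); T[:3,:3]=np.array(s['ee_rot']); T[:3,3]=s['tcp_pos']
        T=T@np.array(c['T_tool_cam']); c['origin']=T[:3,3]; c['orientation']=T[:3,:3]
    c['origin']=np.array(c['origin']); c['orientation']=np.array(c['orientation'])
    p=np.array(c['pixels']); c['bgr']=p[:,:,::-1].copy(); c['f']=p.shape[0]/2/np.tan(np.radians(c['fovy'])/2)
    return c
def ray(c,u,v):
    d=c['orientation']@np.array([(u-c['cx'])/c['f'],(v-c['cy'])/c['f'],1]); return c['origin'],d/np.linalg.norm(d)
def onz(c,u,v,z):
    o,d=ray(c,u,v); return o+d*(z-o[2])/d[2]
def proj(c,P):
    q=c['orientation'].T@(np.array(P)-c['origin']); return c['f']*q[:2]/q[2]+[c['cx'],c['cy']]
def tri(c1,p1,c2,p2):
    A=[];b=[]
    for c,p in((c1,p1),(c2,p2)):
        o,d=ray(c,*p); M=np.eye(3)-np.outer(d,d); A.append(M); b.append(M@o)
    return np.linalg.lstsq(np.vstack(A),np.hstack(b),rcond=None)[0]
E
python3 - <<'E'
from h import *
for n in('scene','side','wrist'):
    c=cam(n); cv2.imwrite(f'pics/{n}0.png',c['bgr']); print(n,c['origin'].round(3),c['orientation'].round(3).tolist(),c['f'],c['cx'],c['cy'])
s=r.sense(); print(s['tcp_pos'],np.array(s['ee_rot']).round(3).tolist(),r.tip_extent,s['time_s'])
E
```

```text
pics
scene [ 1.25  -0.281  1.181] [[0.423, 0.753, -0.504], [0.906, -0.354, 0.231], [-0.004, -0.554, -0.832]] 520.6224458809627 277.7089152500477 213.84469650034873
side [ 0.529 -0.87   0.796] [[0.996, -0.045, 0.076], [-0.088, -0.6, 0.795], [0.01, -0.799, -0.601]] 423.88519655063163 280.725790637287 199.88766855410478
wrist [ 0.108 -0.62   0.385] [[-0.286, 0.924, 0.256], [0.958, 0.275, 0.078], [0.002, 0.268, -0.964]] 351.5971726319905 278.34738172648343 211.09340022292616
[ 0.17846057 -0.59851272  0.22971872] [[-0.958, -0.286, -0.001], [-0.286, 0.958, 0.002], [0.0, 0.002, -1.0]] 0.008 0.15
```

View pics/scene0.png

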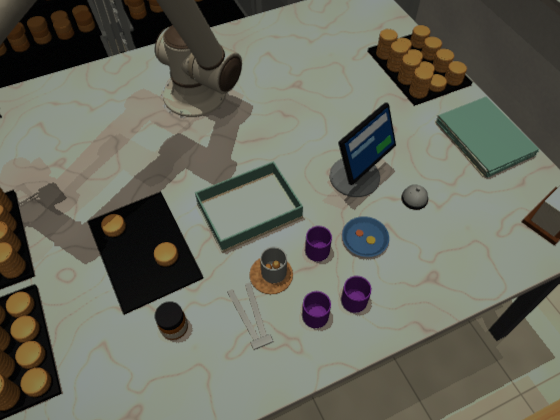

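View pics/side0.png

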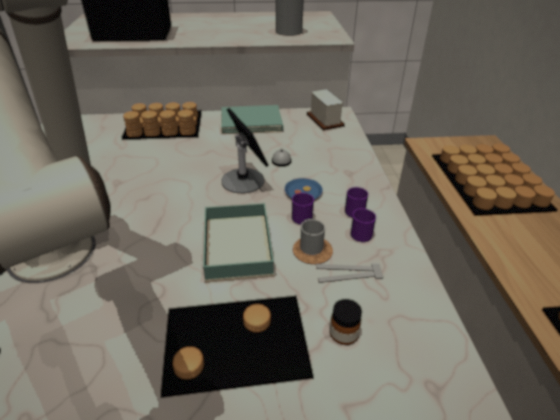

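The scene shows two biscuits on the black tray at (114,225) and (166,253), and the steel cup at (273,264) on cork. The purple look-alikes are at (318,242), (316,308) and (356,293). Box centre is about (249,205), the display (368,145), the dish (366,237), and the tongs (250,315). The other biscuits at (25,235), (25,340) and (420,60) are on other trays. I'll take the two on the lone black tray and the grey cup on cork.

```bash
cat > m.py <<'E'
from h import *
def blobs(c,lo,hi,amin,box=None):
    h=cv2.cvtColor(c['bgr'],cv2.COLOR_BGR2HSV); m=cv2.inRange(h,lo,hi)
    if box: k=np.zeros_like(m); k[box[1]:box[3],box[0]:box[2]]=255; m&=k
    m=cv2.morphologyEx(m,cv2.MORPH_CLOSE,np.ones((3,3)))
    n,l,st,ce=cv2.connectedComponentsWithStats(m)
    return [(st[i].tolist(),ce[i].round(1).tolist(),(l==i)) for i in range(1,n) if st[i,4]>amin]
E
python3 - <<'E'
from m import *
S=cam('scene');D=cam('side')
def show(t,c,lo,hi,a,b=None):
    for st,ce,_ in blobs(c,lo,hi,a,b): print(t,st,ce)
B=((8,90,60),(28,255,255))
show('bis S',S,*B,100,(95,195,200,300)); show('bis D',D,*B,100,(165,295,305,385))
show('blue S',S,(95,80,40),(120,255,255),150); show('blue D',D,(95,80,40),(120,255,255),100)
show('green S',S,(65,50,20),(95,255,255),300,(180,150,320,260)); show('green D',D,(65,50,20),(95,255,255),300,(190,195,290,280))
show('cork S',S,(3,90,60),(22,255,255),60,(240,230,305,305)); show('cork D',D,(3,90,60),(22,255,255),60,(285,215,340,270))
for n,c,b in(('S',S,(185,155,310,305)),('D',D,(190,190,345,275))):
    x=c['bgr'][b[1]:b[3],b[0]:b[2]]; k=4 if n=='D' else 3.9
    x=cv2.resize(x,None,fx=k,fy=k,interpolation=cv2.INTER_CUBIC); cv2.imwrite(f'pics/crop{n}.png',cv2.convertScaleAbs(x,alpha=1.6)); print(x.shape)
a=[cv2.convertScaleAbs(cv2.resize(c['bgr'][y:y+130,x:x+130],(390,390),interpolation=cv2.INTER_CUBIC),alpha=2.) for c,x,y in((S,310,90),(D,190,90))]
cv2.imwrite('pics/disp.png',np.hstack(a))
E
```

```text
bis S [101, 214, 23, 22, 401] [112.5, 224.5]
bis S [154, 242, 23, 24, 438] [165.2, 253.2]
bis D [243, 304, 28, 28, 637] [256.4, 317.2]
bis D [173, 346, 30, 33, 793] [187.9, 361.9]
blue S [345, 108, 49, 71, 1282] [368.6, 145.9]
blue S [342, 217, 47, 40, 1325] [365.3, 236.4]
blue D [286, 179, 36, 19, 365] [303.2, 187.0]
green S [196, 162, 107, 88, 1989] [250.3, 203.4]
green D [207, 206, 57, 12, 469] [234.6, 211.0]
green D [205, 262, 67, 16, 636] [238.2, 269.4]
cork S [250, 259, 43, 36, 706] [268.8, 279.7]
cork S [265, 260, 15, 9, 83] [273.4, 264.6]
cork D [293, 240, 39, 24, 462] [313.0, 253.6]
(585, 488, 3)
(340, 620, 3)
```

View pics/disp.png

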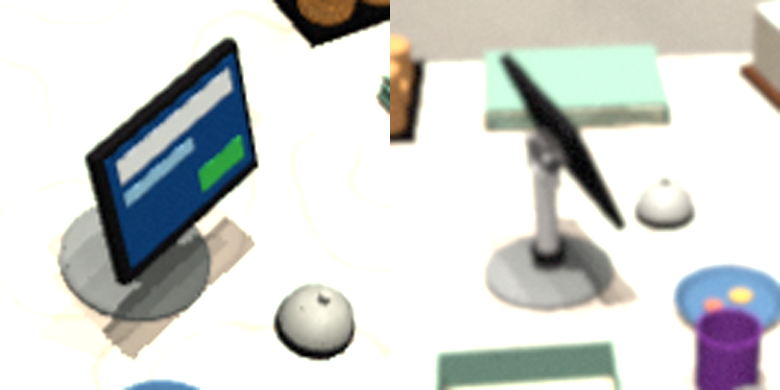

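View pics/cropS.png

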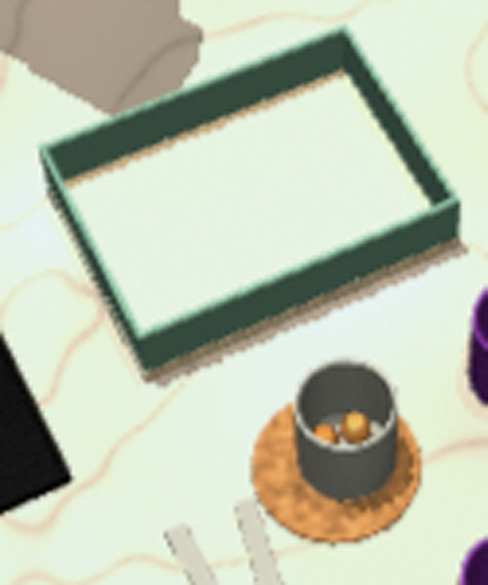

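View pics/cropD.png

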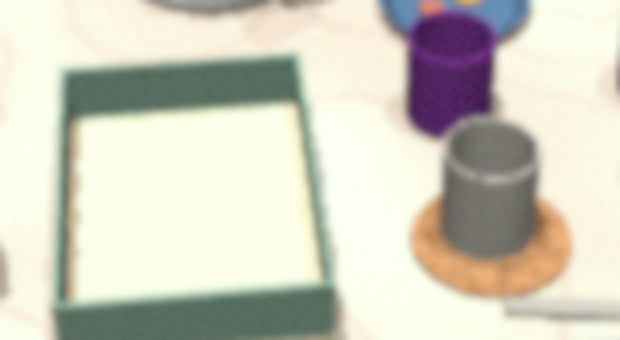

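The screen faces +x-ish, seen edge-on in the side view (top edge (228,109), bottom edge (267,165)). The steel cup holds macaroons and stands on cork, so that choice is confirmed. Box rim corners are read from the crops.

```bash
python3 - <<'E'
from h import *
S=cam('scene');D=cam('side')
def s(u,v,k=3.9,o=(185,155)): return (u/k+o[0],v/k+o[1])
def d(u,v): return (u/4+190,v/4+190)
for a,b in(((42,150),(63,70)),((345,30),(298,57)),((458,203),(333,290)),((142,338),(58,305))):
    pass
Sc=[s(42,150),s(345,30),s(458,203),s(145,340)]
Dc=[d(63,70),d(298,57),d(333,290),d(58,305)]
print('rimS',[onz(S,*p,.056).round(3).tolist() for p in Sc]); print('rimD',[onz(D,*p,.056).round(3).tolist() for p in Dc])
print('cuprim',tri(S,s(346,407),D,d(491,150)).round(3),'S72+4',onz(S,*s(346,407),.076).round(3),onz(D,*d(491,150),.076).round(3))
for p,q in(((112.5,224.5),(187.9,361.9)),((165.2,253.2),(256.4,317.2))):
    print('bis',tri(S,p,D,q).round(3),onz(S,*p,.02).round(3),onz(D,*q,.02).round(3))
print('dish',tri(S,(365.5,236.4),D,(303.2,189)).round(3),onz(S,365.5,236.4,.012).round(3),onz(D,303.5,189,.012).round(3))
print('mat',onz(S,*s(336,457),.004).round(3),onz(D,*d(491,240),.004).round(3))
print('stand',onz(S,*s(135,262,3,(310,90)),.012).round(3),onz(D,*s(549-390,271,3,(190,90)),.012).round(3))
c=[s(*p,3,(310,90)) for p in((90,158),(232,42),(256,162),(122,280))]
e=[s(505-390,58,3,(190,90)),s(620-390,225,3,(190,90))]
print('near edge top',tri(S,c[0],D,e[0]).round(3),'bottom',tri(S,c[3],D,e[1]).round(3))
print('z rays of far top', [onz(S,*c[1],z).round(3).tolist() for z in(.19,.2,.21,.22)])
print('near top',[onz(S,*c[0],z).round(3).tolist() for z in(.19,.2,.21,.22)])
print('bell',onz(S,*s(318,330,3,(310,90)),.02).round(3))
E
```

```text
rimS [[0.417, -0.138, 0.056], [0.409, 0.093, 0.056], [0.577, 0.1, 0.056], [0.587, -0.13, 0.056]]
rimD [[0.408, 0.09, 0.056], [0.575, 0.092, 0.056], [0.582, -0.141, 0.056], [0.417, -0.14, 0.056]]
cuprim [ 0.694 -0.037  0.071] S72+4 [ 0.696 -0.038  0.076] [ 0.693 -0.042  0.076]
bis [ 0.392 -0.369  0.019] [ 0.392 -0.368  0.02 ] [ 0.393 -0.37   0.02 ]
bis [ 0.534 -0.27   0.019] [ 0.534 -0.269  0.02 ] [ 0.535 -0.271  0.02 ]
dish [0.705 0.222 0.011] [0.704 0.222 0.012] [0.706 0.22  0.012]
mat [ 0.691 -0.044  0.004] [ 0.696 -0.051  0.004]
stand [0.523 0.294 0.012] [0.515 0.283 0.012]
near edge top [0.517 0.221 0.257] bottom [0.59  0.231 0.1  ]
z rays of far top [[0.456, 0.407, 0.19], [0.464, 0.4, 0.2], [0.472, 0.393, 0.21], [0.48, 0.386, 0.22]]
near top [[0.522, 0.227, 0.19], [0.529, 0.222, 0.2], [0.537, 0.217, 0.21], [0.544, 0.212, 0.22]]
bell [0.666 0.402 0.02 ]
```

```bash
python3 -m jog '1 40 50 30 10;1 40 50 30 10;1 40 50 30 10;1 40 50 30 10;1 40 50 30 10'
python3 -m jog '1 20 60 0 9;1 20 60 0 9;1 20 60 0 9;1 20 60 0 9;1 20 60 0 8'
python3 -m jog '1 5 60 0 0;1 5 50 0 0;1 0 0 0 0;1 0 0 0 0'
python3 - <<'E'
from h import *
s=r.sense();print(s['tcp_pos'],np.array(s['ee_rot']).round(3).tolist(),s['joints'])
c=cam('wrist');cv2.imwrite('pics/w1.png',cv2.convertScaleAbs(c['bgr'],alpha=1.6));np.save('w1.npy',np.r_[c['origin'],c['orientation'].ravel()])
E
```

```text
time_s: 0.98
tcp_pos: [0.3562, -0.3763, 0.3642]
ee_rot: [[-0.392, -0.92, 0.001], [-0.92, 0.392, -0.0], [0.0, -0.001, -1.0]]
wrist_force: [0.8, -0.5, -0.0]
gripper_width: 1.001
gripper_force: 0.0
time_s: 1.6
tcp_pos: [0.4543, -0.0795, 0.3636]
ee_rot: [[0.356, -0.934, 0.001], [-0.934, -0.356, 0.0], [0.0, -0.001, -1.0]]
wrist_force: [0.2, -1.2, -0.6]
gripper_width: 1.001
gripper_force: 0.0
time_s: 2.1
tcp_pos: [0.464, 0.0284, 0.3632]
ee_rot: [[0.352, -0.936, -0.0], [-0.936, -0.352, -0.0], [0.0, 0.0, -1.0]]
wrist_force: [0.4, -0.6, 0.2]
gripper_width: 1.001
gripper_force: 0.0
[0.46403891 0.02842403 0.3631783 ] [[0.352, -0.936, -0.0], [-0.936, -0.352, -0.0], [0.0, 0.0, -1.0]] [ 2.36144091e+01  1.99239795e+00 -6.67161702e+00  7.88530330e-03
 -8.13479899e+01 -2.98331301e+00]
```

View pics/w1.png

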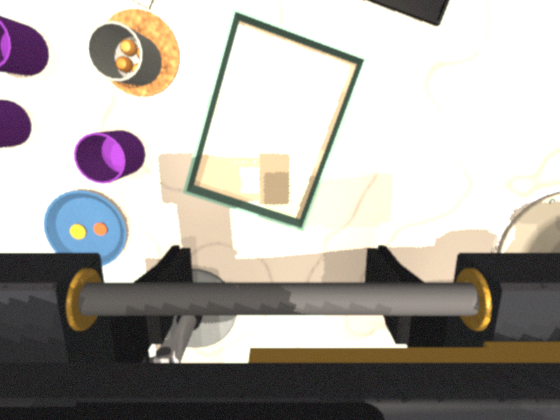

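Overhead view: box rim corners (237,14), (362,62), (303,228), (187,190); cup mouth (117,52), dish (86,229), stand (200,310). The display is hidden behind the gripper, so I'll look from its far side.

```bash
python3 -m jog '1 -5 60 10 0;1 -5 60 10 0;1 -5 60 0 0;1 -5 60 0 0;1 -5 60 0 0' | tail -0
python3 -m jog '1 0 60 0 0;1 0 60 0 0;1 0 30 0 0;1 0 0 0 0;1 0 0 0 0'
python3 - <<'E'
from h import *
c=cam('wrist');cv2.imwrite('pics/w2.png',cv2.convertScaleAbs(c['bgr'],alpha=1.6));np.save('w2.npy',np.r_[c['origin'],c['orientation'].ravel()])
c=dict(c); o=np.load('w1.npy'); c['origin']=o[:3];c['orientation']=o[3:].reshape(3,3)
for p in((237,14),(362,62),(303,228),(187,190)): print('rim',onz(c,*p,.056).round(3))
print('cup',onz(c,117,52,.076).round(3),'dish',onz(c,86,229,.012).round(3),'mat',onz(c,135,53,.004).round(3))
E
```

```text
time_s: 3.4
tcp_pos: [0.4401, 0.4771, 0.3832]
ee_rot: [[0.35, -0.937, 0.0], [-0.937, -0.35, -0.0], [0.0, 0.0, -1.0]]
wrist_force: [-0.7, 0.2, -0.3]
gripper_width: 1.003
gripper_force: 0.0
rim [ 0.575 -0.129  0.056]
rim [ 0.415 -0.133  0.056]
rim [0.403 0.091 0.056]
rim [0.569 0.096 0.056]
cup [ 0.689 -0.038  0.076] dish [0.703 0.221 0.012] mat [ 0.698 -0.045  0.004]Exception ignored on flushing sys.stdout:
BrokenPipeError: [Errno 32] Broken pipe
```

View pics/w2.png

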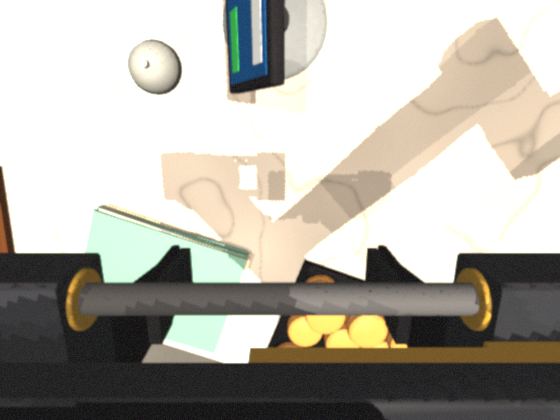

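The top edge runs along image columns 268–285, ending at (285,85). It is parallel to tool x, so the normal yaw is about 20°. The stand disc's right edge is at (326,22).

```bash
python3 - <<'E'
from h import *
c=cam('wrist')
for p in((284,85),(270,90),(284,3),(268,3)): print([onz(c,*p,z).round(3).tolist() for z in(.21,.22,.23)])
h=cv2.cvtColor(c['bgr'],cv2.COLOR_BGR2HSV)
print('stand edge',onz(c,326,22,.014),onz(c,300,76,.014)); print(c['bgr'][22,285:340:3].tolist())
E
```

```text
[[0.469, 0.384, 0.21], [0.469, 0.385, 0.22], [0.469, 0.386, 0.23]]
[[0.479, 0.392, 0.21], [0.479, 0.393, 0.22], [0.478, 0.393, 0.23]]
[[0.492, 0.324, 0.21], [0.491, 0.326, 0.22], [0.49, 0.329, 0.23]]
[[0.504, 0.328, 0.21], [0.503, 0.331, 0.22], [0.502, 0.333, 0.23]]
stand edge [0.44656154 0.27485147 0.014     ] [0.45444983 0.35068848 0.014     ]
[[45, 45, 49], [71, 75, 76], [127, 134, 137], [127, 135, 138], [129, 136, 138], [126, 135, 137], [127, 134, 136], [128, 138, 140], [137, 148, 149], [138, 149, 150], [141, 150, 153], [137, 147, 150], [136, 144, 148], [131, 139, 141], [140, 159, 160], [176, 202, 197], [176, 202, 198], [176, 203, 199], [177, 203, 199]]
```

```bash
cat > stand.py <<'E'
from h import *
for n,x,y,seeds in(('scene',325,150,[(338,180),(374,185)]),('side',215,160,[(231,183),(255,183)])):
    c=cam(n); w=cv2.convertScaleAbs(c['bgr'])
    h=cv2.cvtColor(w,cv2.COLOR_BGR2HSV); print(n,[w[v,u].tolist() for u,v in seeds], w[v0:=200,230].tolist())
    m=np.zeros((422,562),np.uint8)
    for q in seeds: cv2.floodFill(w.copy(),m,q,0,(9,9,9),(9,9,9),4|cv2.FLOODFILL_MASK_ONLY|(255<<8))
    m=m[1:-1,1:-1]; ys,xs=np.nonzero(m); print(xs.min(),xs.max(),ys.min(),ys.max(),len(xs))
    P=np.array([onz(c,u,v,.014)[:2] for u,v in zip(xs,ys)],np.float32)
    print('circle',cv2.minEnclosingCircle(P))
    cv2.imwrite(f'pics/st_{n}.png',np.hstack([cv2.resize(q[y-50:y+50,x-40:x+80],(360,300)) for q in (w,cv2.cvtColor(m,cv2.COLOR_GRAY2BGR))]))
E
python3 stand.py
```

```text
scene [[83, 87, 86], [59, 62, 61]] [141, 152, 145]
330 379 159 196 987
circle ((0.5197513699531555, 0.29385972023010254), 0.07275200635194778)
side [[100, 103, 103], [70, 71, 72]] [140, 152, 155]
0 559 0 419 216437
circle ((0.8850787878036499, 1.9065680503845215), 2.498411178588867)
```

```bash
python3 -m jog '1 18 -46 -20 0;1 18 -46 -20 0;1 18 -46 -20 0;1 19 -46 -20 0;1 0 0 0 0'
python3 -m jog '1 0 0 0 0;1 0 0 0 0'
```

```text
time_s: 4.22
tcp_pos: [0.5123, 0.2905, 0.3023]
ee_rot: [[0.347, -0.938, -0.002], [-0.938, -0.347, -0.002], [0.001, 0.002, -1.0]]
wrist_force: [-0.6, 0.2, -0.4]
gripper_width: 1.002
gripper_force: 0.0
time_s: 4.47
tcp_pos: [0.5122, 0.2954, 0.304]
ee_rot: [[0.353, -0.936, 0.001], [-0.936, -0.353, 0.001], [-0.001, -0.002, -1.0]]
wrist_force: [0.4, 0.7, 0.0]
gripper_width: 0.999
gripper_force: 0.0
```

```bash
python3 -m jog '1 1 -1 -40 0;1 0 -1 -40 0;1 0 0 -14 0;1 0 0 0 0;1 0 0 0 0'
python3 -m jog '.4 0 0 0 0;.4 0 0 0 0;.4 0 0 0 0;.4 0 0 0 0'
python3 - <<'E'
from h import *
a=[cv2.convertScaleAbs(cv2.resize(c['bgr'][y:y+130,x:x+130],(390,390),interpolation=cv2.INTER_CUBIC),alpha=2.) for c,x,y in((cam('scene'),310,70),(cam('side'),190,70))]
cv2.imwrite('pics/disp2.png',np.hstack(a))
E
```

```text
time_s: 5.1
tcp_pos: [0.5141, 0.2936, 0.2111]
ee_rot: [[0.353, -0.936, 0.003], [-0.936, -0.353, 0.002], [-0.001, -0.004, -1.0]]
wrist_force: [0.2, 0.6, 0.3]
gripper_width: 0.995
gripper_force: 0.0
time_s: 5.6
tcp_pos: [0.5133, 0.2925, 0.2093]
ee_rot: [[0.352, -0.936, 0.0], [-0.936, -0.352, 0.0], [-0.0, -0.0, -1.0]]
wrist_force: [0.8, -0.1, 0.8]
gripper_width: 0.633
gripper_force: 0.0
```

View pics/disp2.png

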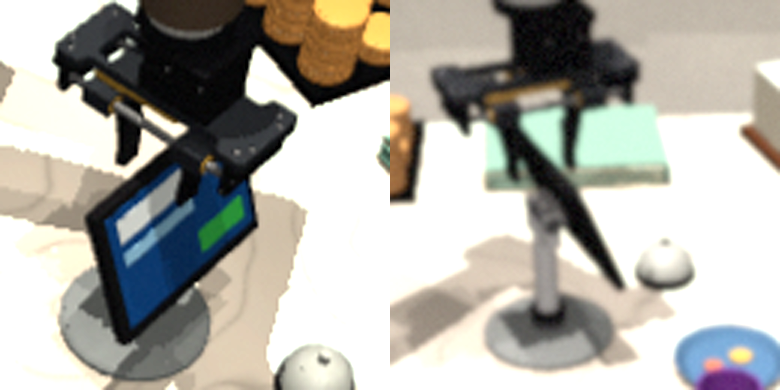

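The jaws straddle the top edge: one finger in front at (570,140) and one behind at (512,150) in the side half.

```bash
python3 -m jog '.4 0 0 0 0;.4 0 0 0 0;.4 0 0 0 0;.4 9 4 0 0;.4 9 4 0 0' >/dev/null
python3 -m jog '.4 0 0 0 0;0 0 0 0 0;0 0 0 0 0;0 0 0 0 0;0 0 0 0 0' >/dev/null;python3 -m jog '0 0 0 0 0;0 0 0 0 0'
```

```text
time_s: 7.2
tcp_pos: [0.5312, 0.3006, 0.2081]
ee_rot: [[0.352, -0.936, -0.001], [-0.936, -0.352, -0.0], [-0.0, 0.001, -1.0]]
wrist_force: [1.6, 0.8, -10.3]
gripper_width: 0.174
gripper_force: 29.0
```

```bash
python3 -m jog '0 0.5 -2 0 -8;0 0.5 -2 0 -8;0 0 -2 0 -8;0 0 -2 0 -8;0 0 -2 0 -8' 
python3 -m jog '0 -1 -2 0 -8;0 -1 -2 0 -8;0 -1.5 -1.5 0 -8;0 -1.5 -1.5 0 -8;0 -2 -1 0 -8' |sed -n 2,4p
python3 -m jog '0 -2 -1 0 -9;0 -2 0 0 -9;0 -2 0 0 -9;0 -2 0 0 -9;0 0 0 0 0';python3 -m jog '0 0 0 0 0;0 0 0 0 0'
```

```text
time_s: 7.82
tcp_pos: [0.53, 0.2879, 0.2076]
ee_rot: [[-0.336, -0.942, -0.007], [-0.942, 0.336, -0.006], [0.008, 0.004, -1.0]]
wrist_force: [-3.9, -5.5, -6.7]
gripper_width: 0.163
gripper_force: 29.5
tcp_pos: [0.5196, 0.2783, 0.2073]
ee_rot: [[-0.863, -0.506, -0.014], [-0.506, 0.863, -0.01], [0.017, -0.002, -1.0]]
wrist_force: [-14.1, -4.4, -2.2]
time_s: 9.07
tcp_pos: [0.5085, 0.2776, 0.207]
ee_rot: [[-0.995, 0.094, -0.02], [0.094, 0.996, -0.011], [0.019, -0.013, -1.0]]
wrist_force: [-21.5, -2.8, 1.4]
gripper_width: 0.182
gripper_force: 29.8
time_s: 9.32
tcp_pos: [0.5085, 0.2776, 0.207]
ee_rot: [[-0.995, 0.093, -0.02], [0.093, 0.996, -0.011], [0.019, -0.013, -1.0]]
wrist_force: [-21.3, -2.8, 2.0]
gripper_width: 0.181
gripper_force: 29.8
```

```bash
python3 -m jog '.5 0 0 0 0;.5 0 0 0 0;.5 0 0 0 0;.5 0 0 0 0;.5 0 0 0 0';python3 -m jog '.5 0 0 50 0;.5 0 0 60 0;.5 0 60 20 0;.5 0 60 0 0;1 0 60 0 0'; python3 -m jog '1 0 40 0 0;1 0 0 0 0'
python3 - <<'E'
from h import *
c=cam('wrist');cv2.imwrite('pics/w3.png',c['bgr'])
a=[cv2.convertScaleAbs(cv2.resize(c['bgr'][y:y+130,x:x+130],(390,390),interpolation=cv2.INTER_CUBIC),alpha=2.) for c,x,y in((cam('scene'),310,80),(cam('side'),190,80))]
cv2.imwrite('pics/disp3.png',np.hstack(a))
E
```

```text
time_s: 9.95
tcp_pos: [0.5175, 0.2817, 0.2094]
ee_rot: [[-0.996, 0.094, 0.001], [0.094, 0.996, 0.0], [-0.001, 0.0, -1.0]]
wrist_force: [0.4, -0.8, -0.5]
gripper_width: 0.492
gripper_force: 0.0
time_s: 10.58
tcp_pos: [0.5173, 0.4624, 0.3397]
ee_rot: [[-0.996, 0.095, 0.001], [0.095, 0.996, 0.001], [-0.001, 0.001, -1.0]]
wrist_force: [1.5, -0.3, 1.0]
gripper_width: 0.549
gripper_force: 0.0
time_s: 10.82
tcp_pos: [0.5165, 0.5037, 0.3361]
ee_rot: [[-0.996, 0.091, -0.002], [0.091, 0.996, -0.002], [0.002, -0.002, -1.0]]
wrist_force: [0.4, -0.5, -0.6]
gripper_width: 0.757
gripper_force: 0.0
```

View pics/disp3.png

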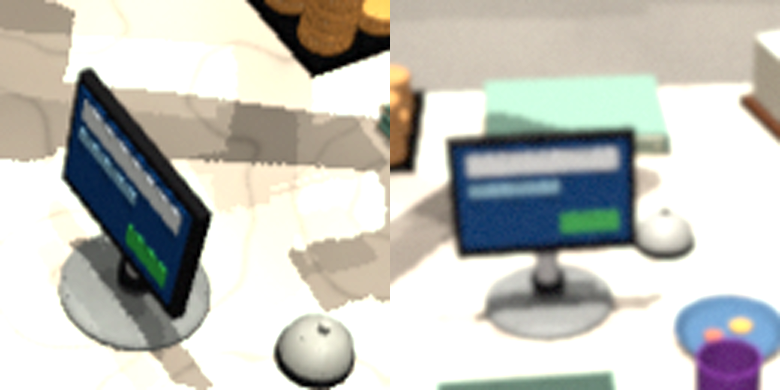

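Side half shows the screen's corners at (452,140), (633,130), (633,243), (461,255). Scene half: (80,78), (197,220), (168,308), (64,180). I'll triangulate these.

```bash
python3 - <<'E'
from h import *
S=cam('scene');D=cam('side')
s=lambda u,v:(u/3+310,v/3+80); d=lambda u,v:((u-390)/3+190,v/3+80)
P=[tri(S,s(*a),D,d(*b)) for a,b in zip([(80,78),(197,220),(168,308),(64,180)],[(452,140),(633,130),(633,243),(461,255)])]
P=np.array(P);print(P.round(3))
lat=(P[1]+P[2]-P[0]-P[3])/2; up=(P[0]+P[1]-P[2]-P[3])/2; n=np.cross(lat,up); n/=np.linalg.norm(n)
n*=-np.sign(n[1]); print('|lat|,|up|',np.linalg.norm(lat),np.linalg.norm(up),'yaw',np.degrees(np.arctan2(n[1],n[0])),'yawlat',np.degrees(np.arctan2(lat[1],lat[0]))-90,'tilt',np.arcsin(n[2]),np.arctan2(-(up@[n[0],n[1],0])/np.hypot(n[0],n[1]),up[2]))
c=P.mean(0); print('centre',c,'hinge',c-n*.031)
E
```

```text
[[0.429 0.265 0.218]
 [0.607 0.275 0.218]
 [0.604 0.27  0.093]
 [0.427 0.263 0.087]]
|lat|,|up| 0.17784642210129273 0.12798306072787072 yaw -87.43593290383735 yawlat -87.41294222330046 tilt 0.02926455823501584 0.029264558235015836
centre [0.51676609 0.26837868 0.153958  ] hinge [0.51537985 0.29933438 0.15305092]
```

View pics/w3.png

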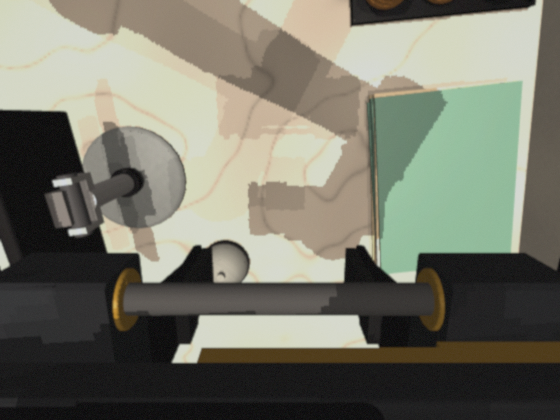

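```bash
python3 - <<'E'
from h import *
c=cam('wrist'); print('axis',onz(c,134.5,177.5,.014).round(4), 'collar',onz(c,127,182,.03).round(4))
b=c['bgr']
for z in(.082,.22):
    for v in(118,150,230,248):
        row=b[v].max(1).astype(int); print(z,v,row[55:120:6].tolist(), end=' ') if z<.1 else None
m=cv2.inRange(b,(0,0,0),(30,30,30)); 
for v in(115,125,135,145,155,240,246,250): 
    u=np.nonzero(m[v]==0)[0]; u=u[u>5][0]; print(v,u,onz(c,u,v,.082).round(4))
E
```

```text
axis [0.5106 0.3005 0.014 ] collar [0.5135 0.2961 0.03  ]
0.082 118 [18, 20, 19, 172, 207, 203, 205, 204, 205, 205, 205] 0.082 150 [15, 19, 18, 18, 17, 202, 133, 138, 136, 85, 82] 0.082 230 [20, 11, 18, 124, 208, 206, 165, 31, 27, 200, 206] 0.082 248 [18, 13, 14, 18, 21, 19, 16, 15, 21, 52, 206] 115 70 [0.4237 0.2715 0.082 ]
125 73 [0.4348 0.2721 0.082 ]
135 76 [0.4461 0.2728 0.082 ]
145 79 [0.4576 0.2734 0.082 ]
155 82 [0.4692 0.274  0.082 ]
240 6 [0.5636 0.1539 0.082 ]
246 6 [0.5714 0.1515 0.082 ]
250 6 [0.5767 0.1498 0.082 ]
```

```bash
python3 -m jog '.7 -1 -55 0 -3;.7 -1 -55 0 -3;.7 0 -55 0 -1;.7 0 -54 0 0;.7 0 0 0 0' |sed -n 2,3p;python3 -m jog '.7 0 0 0 0;.7 0 0 -40 0;.7 0 0 -40 0;.7 0 0 -45 0;.7 0 0 0 0';
```

```text
tcp_pos: [0.5151, 0.2776, 0.3412]
ee_rot: [[-0.976, 0.219, 0.002], [0.219, 0.976, 0.002], [-0.002, 0.002, -1.0]]
time_s: 12.38
tcp_pos: [0.5134, 0.2814, 0.21]
ee_rot: [[-0.977, 0.214, -0.007], [0.214, 0.977, -0.006], [0.006, -0.007, -1.0]]
wrist_force: [0.0, -0.7, 0.7]
gripper_width: 0.699
gripper_force: 0.0
```

```bash
python3 -m jog '.7 1 4 0 0;0 0 0 0 0;0 0 0 0 0;0 0 0 0 0;0 0 0 0 0' |sed -n 2,3p;python3 -m jog '0 0 0 0 0;0 0 0 0 0;0 0 0 0 0'; python3 -m jog '.7 0 0 0 0;.7 0 0 0 0;.7 0 0 0 0;.7 0 0 0 0;.7 0 0 40 0' |sed -n 2,2p;python3 -m jog '.7 0 0 60 0;1 0 60 40 0;1 0 60 0 0;1 0 60 0 0;1 0 40 0 0';python3 -m jog '1 0 0 0 0;1 0 0 0 0' |sed -n 2,3p
python3 - <<'E'
from h import *
c=cam('wrist'); m=cv2.inRange(c['bgr'],(0,0,0),(30,30,30))
for v in range(90,180,8):
    u=np.nonzero(m[v]==0)[0]; u=u[u>5]; print(v,u[0],onz(c,u[0],v,.082).round(4))
a=[cv2.convertScaleAbs(cv2.resize(c['bgr'][y:y+130,x:x+130],(390,390),interpolation=cv2.INTER_CUBIC),alpha=2.) for c,x,y in((cam('scene'),310,80),(cam('side'),190,80))]
cv2.imwrite('pics/disp4.png',np.hstack(a))
E
```

```text
tcp_pos: [0.5156, 0.2836, 0.2144]
ee_rot: [[-0.977, 0.214, -0.002], [0.214, 0.977, -0.005], [0.001, -0.005, -1.0]]
time_s: 13.38
tcp_pos: [0.5145, 0.282, 0.2148]
ee_rot: [[-0.977, 0.214, -0.005], [0.214, 0.977, -0.008], [0.003, -0.009, -1.0]]
wrist_force: [-3.5, -8.3, 6.4]
gripper_width: 0.198
gripper_force: 27.2
tcp_pos: [0.5147, 0.2851, 0.2508]
time_s: 14.62
tcp_pos: [0.5156, 0.5007, 0.3474]
ee_rot: [[-0.977, 0.213, -0.001], [0.213, 0.977, -0.0], [0.001, -0.0, -1.0]]
wrist_force: [0.2, -0.5, 0.4]
gripper_width: 0.981
gripper_force: 0.0
tcp_pos: [0.5162, 0.4977, 0.3482]
ee_rot: [[-0.977, 0.215, -0.0], [0.215, 0.977, -0.001], [0.0, -0.001, -1.0]]
90 6 [0.3527 0.2162 0.082 ]
98 6 [0.3608 0.2126 0.082 ]
106 6 [0.369 0.209 0.082]
114 6 [0.3773 0.2053 0.082 ]
122 6 [0.3856 0.2015 0.082 ]
130 6 [0.3941 0.1977 0.082 ]
138 6 [0.4027 0.1939 0.082 ]
146 75 [0.4289 0.2699 0.082 ]
154 78 [0.4385 0.2699 0.082 ]
162 81 [0.4483 0.27   0.082 ]
170 84 [0.4582 0.27   0.082 ]
178 6 [0.4471 0.174  0.082 ]
```

View pics/disp4.png

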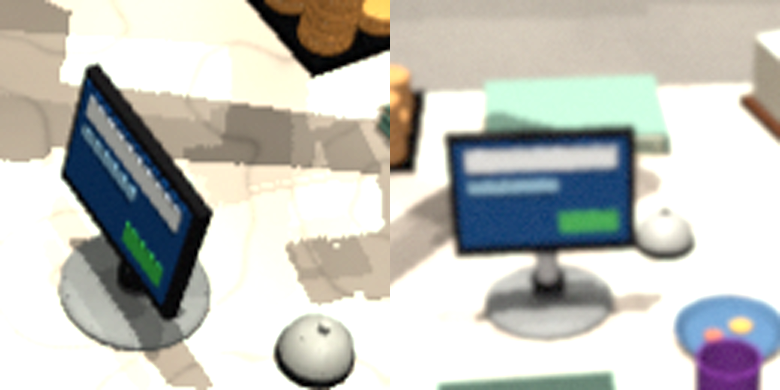

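Tilt is now about 0.165 and yaw about −90°; I want −93.6°. I'll nudge the −x end backwards with shut fingers from the front.

```bash
python3 -m jog '0 -16 -60 0 3;0 -15 -60 0 3;0 -15 -60 0 3;0 -15 -60 0 0;0 -15 -50 0 0'|sed -n 2,2p;python3 -m jog '0 0 -10 -60 0;0 0 0 -60 0;0 0 0 -55 0;0 0 0 0 0;0 0 0 0 0'
```

```text
tcp_pos: [0.4392, 0.2046, 0.3497]
time_s: 16.27
tcp_pos: [0.4417, 0.1984, 0.1762]
ee_rot: [[-0.998, 0.059, 0.004], [0.059, 0.998, 0.002], [-0.004, 0.002, -1.0]]
wrist_force: [0.6, 0.4, 1.1]
gripper_width: 0.02
gripper_force: 0.0
```

```bash
python3 -m jog '0 0 20 -3 0;0 0 20 0 0;0 0 8 0 0;0 0 0 0 0'|sed -n '2p;4p';python3 -m jog '0 0 3 0 0;0 0 0 0 0'|sed -n '2p;4p';python3 -m jog '0 0 3 0 0;0 0 0 0 0'|sed -n '2p;4p';python3 -m jog '0 0 3 0 0;0 0 0 0 0'|sed -n '2p;4p'
```

```text
tcp_pos: [0.4401, 0.2468, 0.1707]
wrist_force: [0.5, 0.0, 0.2]
tcp_pos: [0.4402, 0.2487, 0.1705]
wrist_force: [-0.3, 0.3, 0.1]
tcp_pos: [0.4403, 0.2518, 0.1706]
wrist_force: [-0.0, 0.1, -0.0]
tcp_pos: [0.4403, 0.255, 0.1706]
wrist_force: [0.8, 0.0, 0.2]
```

```bash
python3 -m jog '0 0 2 0 0;0 0 0 0 0'|sed -n '2p;4p';python3 -m jog '0 0 2 0 0;0 0 0 0 0'|sed -n '2p;4p';python3 -m jog '0 0 2 0 0;0 0 0 0 0'|sed -n '2p;4p'; python3 -m jog '0 0 2 0 0;0 0 0 0 0'|sed -n '2p;4p'
python3 - <<'E'
from h import *
a=[cv2.convertScaleAbs(cv2.resize(c['bgr'][y:y+130,x:x+130],(390,390),interpolation=cv2.INTER_CUBIC),alpha=2.) for c,x,y in((cam('scene'),310,80),(cam('side'),190,80))]
cv2.imwrite('pics/disp5.png',np.hstack(a))
E
```

```text
tcp_pos: [0.4402, 0.2568, 0.1705]
wrist_force: [-0.5, -0.5, 0.9]
tcp_pos: [0.4398, 0.2583, 0.1704]
wrist_force: [-1.1, -2.3, 1.8]
tcp_pos: [0.4396, 0.2604, 0.1703]
wrist_force: [-3.0, -3.4, 1.0]
tcp_pos: [0.4399, 0.2627, 0.1703]
wrist_force: [-2.5, -3.0, 0.1]
```

```bash
python3 -m jog '0 0 -30 0 0;0 0 -40 30 0;1 0 -50 60 0;1 20 -60 40 0;1 20 -60 0 0'|sed -n 2,2p;python3 -m jog '1 25 -60 0 0;1 25 -60 0 0;1 25 -60 0 0;1 25 -60 0 0;1 25 -60 0 0'|sed -n 2,2p;python3 -m jog '1 25 -60 0 0;1 0 0 0 0;1 0 0 0 0'
python3 - <<'E'
from m import *
c=cam('wrist'); cv2.imwrite('pics/w4.png',cv2.convertScaleAbs(c['bgr'],alpha=1.6))
for st,ce,m in blobs(c,(8,90,60),(28,255,255),600): print(st,ce,onz(c,*ce,.028).round(4),onz(c,*ce,.031).round(4))
E
```

```text
tcp_pos: [0.4804, 0.0436, 0.2866]
tcp_pos: [0.5995, -0.2473, 0.2827]
time_s: 20.25
tcp_pos: [0.6218, -0.3029, 0.2817]
ee_rot: [[-0.998, 0.06, 0.002], [0.06, 0.998, -0.0], [-0.002, -0.0, -1.0]]
wrist_force: [-1.1, -0.3, 0.6]
gripper_width: 0.999
gripper_force: 0.0
[277, 69, 55, 57, 2462] [304.0, 97.4] [ 0.5333 -0.2693  0.028 ] [ 0.5334 -0.2695  0.031 ]
[0, 80, 18, 50, 639] [6.8, 106.2] [ 0.5228 -0.6006  0.028 ] [ 0.523  -0.5983  0.031 ]
[0, 136, 32, 54, 1343] [13.1, 163.2] [ 0.586  -0.6102  0.028 ] [ 0.5857 -0.608   0.031 ]
[438, 176, 85, 78, 2779] [469.0, 212.6] [ 0.6778 -0.0754  0.028 ] [ 0.6768 -0.0771  0.031 ]
[0, 192, 50, 62, 2274] [21.0, 222.0] [ 0.6572 -0.6194  0.028 ] [ 0.6564 -0.6171  0.031 ]
[66, 268, 36, 63, 1137] [80.1, 299.2] [ 0.7655 -0.5697  0.028 ] [ 0.7639 -0.5677  0.031 ]
[456, 268, 36, 63, 1149] [476.9, 299.1] [ 0.796  -0.0551  0.028 ] [ 0.7942 -0.0569  0.031 ]
[248, 341, 312, 22, 5109] [419.1, 354.0] [ 0.8754 -0.1261  0.028 ] [ 0.873  -0.1273  0.031 ]
```

View pics/w4.png

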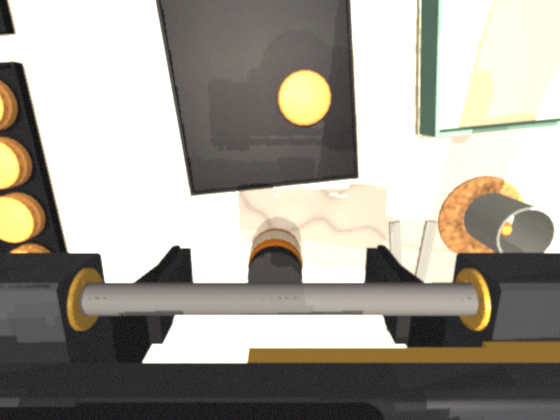

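Biscuit 2 is at (304,97) → (.533,−.269). The honey jar is just past the tray's edge at (275,250), so jaws at yaw 45° keep clear of it.

```bash
python3 -m jog '1 -22 8 0 -8;1 -22 8 -20 -8;1 -22 8 -30 -8;1 -22 9 -30 -8;1 0 0 -30 -9'|sed -n 2,3p;python3 -m jog '1 0 0 -40 0;1 0 0 0 0;1 0 0 0 0'|sed -n 2,3p
python3 - <<'E'
from h import *
c=cam('scene');print('honey',onz(c,170,312,.08))
E
```

```text
tcp_pos: [0.5321, -0.2678, 0.1734]
ee_rot: [[-0.713, 0.701, 0.004], [0.701, 0.713, -0.001], [-0.003, 0.002, -1.0]]
tcp_pos: [0.5343, -0.2695, 0.1342]
ee_rot: [[-0.716, 0.698, 0.004], [0.698, 0.716, -0.002], [-0.004, 0.001, -1.0]]
honey [ 0.72150124 -0.30760054  0.08      ]
```

```bash
python3 -m jog '1 -1 0 -50 0;1 0 0 -45 0;1 0 0 -24 0;1 0 0 0 0;1 0 0 0 0'|sed -n 2,4p;python3 -m jog '0 0 0 0 0;0 0 0 0 0;0 0 0 0 0;0 0 0 0 0;0 0 0 0 0';python3 -m jog '0 0 0 0 0;0 0 0 30 0;0 0 0 50 0;0 0 0 50 0;0 0 0 0 0'
```

```text
tcp_pos: [0.5332, -0.27, 0.0146]
ee_rot: [[-0.715, 0.699, 0.003], [0.699, 0.715, -0.001], [-0.003, 0.002, -1.0]]
wrist_force: [-0.0, -0.0, -0.2]
time_s: 22.6
tcp_pos: [0.532, -0.2698, 0.0132]
ee_rot: [[-0.715, 0.7, 0.0], [0.7, 0.715, -0.0], [-0.0, 0.0, -1.0]]
wrist_force: [-0.8, 0.2, 1.7]
gripper_width: 0.681
gripper_force: 30.0
time_s: 23.22
tcp_pos: [0.5345, -0.2706, 0.1476]
ee_rot: [[-0.715, 0.699, 0.009], [0.699, 0.715, -0.003], [-0.009, 0.004, -1.0]]
wrist_force: [0.3, 1.1, -0.0]
gripper_width: 0.684
gripper_force: 30.0
```

```bash
python3 -m jog '0 -8 60 0 9;0 -8 60 0 9;0 -8 60 0 9;0 -8 60 0 9;0 -8 60 0 9'|sed -n 2,3p;python3 -m jog '0 0 5 0 0;0 0 0 0 0;0 0 0 0 0'
```

```text
tcp_pos: [0.4906, 0.0318, 0.1418]
ee_rot: [[-1.0, -0.015, -0.002], [-0.015, 1.0, -0.0], [0.002, -0.0, -1.0]]
time_s: 24.22
tcp_pos: [0.4916, 0.0341, 0.1424]
ee_rot: [[-1.0, -0.008, -0.001], [-0.008, 1.0, -0.0], [0.001, -0.0, -1.0]]
wrist_force: [-0.1, -0.0, 0.0]
gripper_width: 0.682
gripper_force: 30.0
```

Now lower, release to about 72 mm, lift, and head to biscuit 1.

```bash
python3 -m jog '0 2 0 -50 0;0 0 0 -50 0;0 0 0 -18 0;0 0 0 -7 0;0 0 0 0 0'|sed -n '2p;4p';python3 -m jog '.85 0 0 0 0;.85 0 0 0 0;.85 0 0 0 0;.85 0 0 40 0;.85 0 0 60 0'|sed -n '2p;4,6p';python3 -m jog '1 0 -20 60 0;1 0 -55 50 0;1 0 -60 30 0;1 0 -60 0 0;1 0 -60 0 0'|sed -n 2p;python3 -m jog '1 0 -25 0 0;1 0 0 0 0;1 0 0 0 0'|sed -n 2,3p
python3 - <<'E'
from m import *
for n in('wrist','scene','side'):
    c=cam(n); print(n)
    if n=='wrist':cv2.imwrite('pics/w5.png',c['bgr'])
    for st,ce,m in blobs(c,(8,90,60),(28,255,255),250): print(st,ce,onz(c,*ce,.031 if n=='wrist' else .02).round(4))
E
```

```text
tcp_pos: [0.4942, 0.0345, 0.018]
wrist_force: [-0.0, 0.4, -0.1]
tcp_pos: [0.4927, 0.0349, 0.1179]
wrist_force: [1.3, -0.0, -0.7]
gripper_width: 0.85
gripper_force: 0.0
tcp_pos: [0.4938, -0.2082, 0.2483]
tcp_pos: [0.4937, -0.2311, 0.2473]
ee_rot: [[-1.0, -0.011, -0.0], [-0.011, 1.0, 0.0], [0.0, 0.0, -1.0]]
wrist
[113, 50, 66, 64, 3302] [145.2, 81.7] [ 0.3911 -0.3647  0.031 ]
[488, 159, 64, 55, 2755] [518.8, 186.2] [0.4928 0.0277 0.031 ]
[65, 268, 36, 64, 1141] [79.0, 299.4] [ 0.6339 -0.4647  0.031 ]
[456, 268, 37, 63, 1138] [477.7, 299.0] [0.6284 0.0055 0.031 ]
[249, 316, 311, 47, 5556] [416.9, 352.6] [ 0.7029 -0.0576  0.031 ]
[185, 349, 48, 15, 489] [207.9, 356.4] [ 0.7112 -0.316   0.031 ]
scene
[51, 11, 19, 28, 350] [60.5, 23.0] [-0.5193 -0.3124  0.02  ]
[164, 23, 23, 33, 375] [174.7, 36.8] [-0.273   0.0304  0.02  ]
[377, 25, 90, 73, 3820] [420.0, 60.4] [0.1926 0.7298 0.02  ]
[92, 42, 49, 32, 1162] [116.3, 57.5] [-0.2541 -0.1819  0.02  ]
[0, 188, 24, 90, 1239] [7.9, 242.4] [ 0.3306 -0.6284  0.02  ]
[524, 188, 36, 54, 272] [540.0, 218.0] [0.8556 0.6674 0.02  ]
[257, 190, 22, 22, 385] [267.3, 200.8] [0.4964 0.0343 0.02  ]
[101, 214, 24, 22, 420] [112.5, 224.5] [ 0.392  -0.3682  0.02  ]
[250, 259, 43, 35, 703] [268.8, 279.7] [ 0.715  -0.0606  0.02  ]
[6, 292, 44, 105, 2412] [27.0, 344.2] [ 0.6285 -0.6325  0.02  ]
[0, 354, 18, 56, 594] [5.9, 385.1] [ 0.7034 -0.6914  0.02  ]
[523, 399, 37, 21, 399] [546.8, 412.5] [1.2522 0.3461 0.02  ]
side
[124, 102, 73, 35, 2104] [160.7, 118.9] [0.1901 0.7378 0.02  ]
[405, 136, 155, 237, 16516] [502.4, 224.4] [ 1.2474 -0.0063  0.02  ]
[293, 240, 39, 24, 458] [313.1, 253.6] [ 0.691  -0.0815  0.02  ]
[172, 346, 32, 33, 832] [187.5, 362.0] [ 0.3921 -0.3697  0.02  ]
```

```bash
python3 -m jog '1 -25 -34 -20 -9;1 -25 -34 -30 -9;1 -25 -34 -30 -9;1 -26 -34 -30 -9;1 0 0 -10 -9'|sed -n 2,3p;python3 -m jog '1 0 0 0 0;1 0 0 0 0'|sed -n 2,3p
```

```text
tcp_pos: [0.3906, -0.3679, 0.1253]
ee_rot: [[-0.709, 0.705, -0.003], [0.705, 0.709, 0.002], [0.004, -0.001, -1.0]]
tcp_pos: [0.3939, -0.3673, 0.1281]
ee_rot: [[-0.717, 0.697, 0.001], [0.697, 0.717, -0.001], [-0.002, 0.0, -1.0]]
```

```bash
python3 -m jog '1 -2 -1 -50 0;1 0 0 -45 0;1 0 0 -18 0;1 0 0 0 0;1 0 0 0 0'|sed -n 2,4p;python3 -m jog '0 0 0 0 0;0 0 0 0 0;0 0 0 0 0;0 0 0 0 0;0 0 0 0 0';python3 -m jog '0 0 0 0 0;0 0 0 30 0;0 0 0 50 0;0 0 0 50 0;0 0 0 0 0'
python3 -m jog '0 20 59 0 9;0 20 59 0 9;0 20 59 0 9;0 20 59 0 9;0 21 60 0 9'|sed -n 2,3p;python3 -m jog '0 0 0 0 0;0 0 0 0 0;0 0 0 0 0'
```

```text
tcp_pos: [0.3921, -0.3688, 0.0155]
ee_rot: [[-0.716, 0.698, 0.002], [0.698, 0.716, -0.001], [-0.002, 0.001, -1.0]]
wrist_force: [0.9, 0.3, 0.3]
time_s: 28.75
tcp_pos: [0.391, -0.3687, 0.0145]
ee_rot: [[-0.715, 0.7, 0.0], [0.7, 0.715, -0.0], [-0.0, 0.0, -1.0]]
wrist_force: [0.6, 0.4, 2.7]
gripper_width: 0.682
gripper_force: 30.0
time_s: 29.38
tcp_pos: [0.3932, -0.3701, 0.1484]
ee_rot: [[-0.715, 0.699, 0.008], [0.699, 0.715, -0.005], [-0.009, 0.002, -1.0]]
wrist_force: [-0.6, 0.7, -1.4]
gripper_width: 0.681
gripper_force: 30.0
tcp_pos: [0.4911, -0.0717, 0.1431]
ee_rot: [[-1.0, -0.016, -0.002], [-0.016, 1.0, -0.0], [0.002, -0.0, -1.0]]
time_s: 30.38
tcp_pos: [0.4907, -0.0747, 0.1436]
ee_rot: [[-1.0, -0.008, -0.002], [-0.008, 1.0, -0.0], [0.002, -0.0, -1.0]]
wrist_force: [0.5, 0.3, -0.0]
gripper_width: 0.681
gripper_force: 30.0
```

```bash
python3 -m jog '0 4 2 -50 0;0 0 0 -50 0;0 0 0 -18 0;0 0 0 -8 0;0 0 0 0 0'|sed -n '2p;4p';python3 -m jog '.85 0 0 0 0;.85 0 0 0 0;.85 0 0 0 0;.85 0 0 40 0;.85 0 0 60 0'|sed -n '2p;4,6p';python3 -m jog '1 40 5 60 0;1 50 5 50 0;1 50 5 30 0;1 50 5 20 0;1 40 10 0 1'|sed -n 2p;python3 -m jog '1 0 0 0 0;1 0 0 0 0;1 0 0 0 0'|sed -n 2,3p
python3 - <<'E'
from m import *
c=cam('wrist'); cv2.imwrite('pics/w6.png',cv2.convertScaleAbs(c['bgr'],alpha=1.6))
for st,ce,m in blobs(c,(8,90,60),(28,255,255),250): print(st,ce,onz(c,*ce,.031).round(4))
S=cam('scene')
for st,ce,m in blobs(S,(8,90,60),(28,255,255),200,(190,150,310,250)): print('S',st,ce,onz(S,*ce,.02).round(4))
E
```

```text
tcp_pos: [0.4955, -0.0724, 0.0183]
wrist_force: [0.2, -0.1, -0.3]
tcp_pos: [0.4943, -0.0718, 0.1182]
wrist_force: [1.1, 0.9, -0.7]
gripper_width: 0.849
gripper_force: 0.0
tcp_pos: [0.7165, -0.0429, 0.2669]
tcp_pos: [0.7133, -0.0432, 0.265]
ee_rot: [[-1.0, -0.028, 0.0], [-0.028, 1.0, -0.0], [-0.0, -0.0, -1.0]]
[230, 113, 93, 93, 3232] [267.7, 150.8] [ 0.6796 -0.0558  0.031 ]
[265, 142, 37, 38, 916] [283.5, 160.1] [ 0.6893 -0.0382  0.031 ]
[9, 156, 53, 59, 806] [45.9, 180.0] [ 0.719 -0.304  0.031]
[498, 177, 21, 19, 320] [507.9, 186.0] [0.7114 0.2156 0.031 ]
[65, 269, 36, 62, 1069] [78.7, 299.4] [ 0.868  -0.2858  0.031 ]
[457, 269, 36, 62, 1108] [478.2, 299.4] [0.8543 0.2078 0.031 ]
[249, 341, 311, 22, 4954] [417.9, 354.2] [0.9354 0.1439 0.031 ]
```

View pics/w6.png

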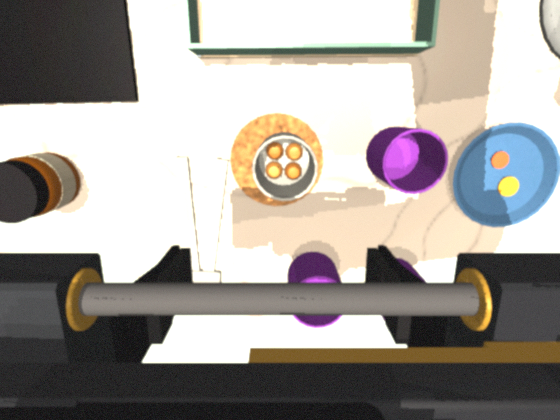

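Wrist view: cup mouth centre (284.5,167) with four macaroons, cork mat centre (276.5,159.5), dish (506,175), and the box's +x rim outer edge from (190,53) to (434,50). Purple cups are at (405,160) and (316,290); tongs are at (205,215).

```bash
python3 - <<'E'
from m import *
c=cam('wrist')
print('cup',onz(c,284.5,167,.076).round(4),'mat',onz(c,276.5,159.5,.004).round(4),'dish',onz(c,506,175,.012).round(4))
print('rim',onz(c,190,53,.056).round(4),onz(c,434,50,.056).round(4),'purple',onz(c,415,160,.07).round(4),'tongs',onz(c,190,158,.01).round(4),onz(c,209,272,.01).round(4),onz(c,224,160,.01).round(4))
E
```

```text
cup [ 0.6906 -0.0378  0.076 ] mat [ 0.6926 -0.0459  0.004 ] dish [0.7023 0.2236 0.012 ]
rim [ 0.5867 -0.1312  0.056 ] [0.5776 0.1017 0.056 ] purple [0.6809 0.0919 0.07  ] tongs [ 0.6929 -0.1466  0.01  ] [ 0.8371 -0.1281  0.01  ] [ 0.6941 -0.1071  0.01  ]
```

```bash
python3 -m jog '1 -11 3 -40 0;1 -11 2 -50 0;1 0 0 -50 0;1 0 0 0 0;1 0 0 0 0'|sed -n 2,3p
```

```text
tcp_pos: [0.6938, -0.0381, 0.1268]
ee_rot: [[-1.0, -0.029, 0.004], [-0.029, 1.0, -0.001], [-0.004, -0.001, -1.0]]
```

```bash
python3 -m jog '1 -2 0 -45 0;1 0 0 -45 0;1 0 0 -8 0;1 0 0 0 0;1 0 0 0 0'|sed -n 2,4p;python3 -m jog '0 0 0 0 0;0 0 0 0 0;0 0 0 0 0;0 0 0 0 0;0 0 0 0 0';python3 -m jog '0 0 0 0 0;0 0 0 20 0;0 -20 6 17 0;0 -20 6 0 0;0 -20 7 0 0';python3 -m jog '0 0 0 0 0;0 0 0 0 0'
```

```text
tcp_pos: [0.6924, -0.0378, 0.0294]
ee_rot: [[-1.0, -0.029, 0.005], [-0.029, 1.0, 0.0], [-0.005, 0.0, -1.0]]
wrist_force: [0.7, 0.7, 0.4]
time_s: 34.65
tcp_pos: [0.6904, -0.0379, 0.0266]
ee_rot: [[-1.0, -0.028, 0.0], [-0.028, 1.0, -0.0], [-0.0, -0.0, -1.0]]
wrist_force: [-1.7, 0.2, 2.4]
gripper_width: 0.744
gripper_force: 30.0
time_s: 35.28
tcp_pos: [0.6298, -0.0188, 0.0642]
ee_rot: [[-1.0, -0.028, 0.001], [-0.028, 1.0, 0.0], [-0.001, 0.0, -1.0]]
wrist_force: [-0.4, 0.6, -1.3]
gripper_width: 0.736
gripper_force: 30.0
time_s: 35.52
tcp_pos: [0.6311, -0.019, 0.0639]
ee_rot: [[-1.0, -0.028, 0.002], [-0.028, 1.0, 0.0], [-0.002, -0.0, -1.0]]
wrist_force: [-0.6, 0.9, -2.5]
gripper_width: 0.739
gripper_force: 30.0
```

```bash
python3 -m jog '0 -12 0 1 0;0 -3 0 0 0;0 0 0 0 0'|sed -n '2p;4p';python3 -m jog '0 -2 0 0 0;0 0 0 0 0'|sed -n '2p;4p';python3 -m jog '0 -2 2 0 0;0 0 -2 0 0'|sed -n '2p;4p';python3 -m jog '0 -2 0 2 0;0 0 0 0 0'|sed -n '2p;4p'
```

```text
tcp_pos: [0.6151, -0.0191, 0.0643]
wrist_force: [-0.5, -0.4, -2.1]
tcp_pos: [0.6132, -0.019, 0.0642]
wrist_force: [0.3, -0.2, -2.1]
tcp_pos: [0.6111, -0.0188, 0.0642]
wrist_force: [-0.4, 1.1, -1.4]
tcp_pos: [0.6096, -0.0189, 0.0666]
wrist_force: [0.9, 0.3, -1.9]
```

```bash
python3 -m jog '0 -2 0 -2 0;0 0 0 0 0'|sed -n '2p;4p';python3 -m jog '0 -2 0 0 0;0 0 0 0 0'|sed -n '2p;4p';python3 -m jog '0 -2 0 0 0;0 0 0 0 0'|sed -n '2p;4p'
```

```text
tcp_pos: [0.6093, -0.0187, 0.0652]
wrist_force: [4.2, -0.7, 0.0]
tcp_pos: [0.609, -0.0186, 0.0654]
wrist_force: [7.9, -1.8, -1.9]
tcp_pos: [0.6088, -0.0186, 0.0657]
wrist_force: [11.2, -2.4, -5.0]
```

```bash
python3 -m jog '0 -2 0 0 0;0 0 0 0 0'|sed -n '2p;4p';python3 -m jog '0 -3 0 1 0;0 0 0 0 0'|sed -n '2p;4p';python3 -m jog '0 -3 0 2 0;0 0 0 0 0'|sed -n '2,5p'
```

```text
tcp_pos: [0.6082, -0.0187, 0.0663]
wrist_force: [12.9, -2.8, -4.6]
tcp_pos: [0.6055, -0.0188, 0.0681]
wrist_force: [12.0, -3.4, -2.0]
tcp_pos: [0.6023, -0.0187, 0.07]
ee_rot: [[-0.999, -0.03, 0.016], [-0.03, 1.0, 0.001], [-0.016, 0.0, -1.0]]
wrist_force: [12.3, -3.4, -0.8]
gripper_width: 0.729
```

```bash
python3 -m jog '0 -4 0 3 0;0 -4 0 3 0;0 -4 0 3 0;0 -4 0 2 0;0 0 0 0 0'|sed -n '2p;4,5p';python3 -m jog '0 -4 0 1 0;0 -4 0 1 0;0 -4 0 1 0;0 -3 0 0 0;0 0 0 0 0'|sed -n '2p;4,5p'
```

```text
tcp_pos: [0.5848, -0.0179, 0.0807]
wrist_force: [8.6, -0.3, -0.1]
gripper_width: 0.727
tcp_pos: [0.5648, -0.0187, 0.0818]
wrist_force: [4.6, 2.5, 2.2]
gripper_width: 0.724
```

```bash
python3 -m jog '0 -5 0 -1 0;0 -5 0 -1 0;0 -5 0 -2 0;0 -3 0 -2 0;0 0 0 0 0'|sed -n '2p;4,5p';python3 -m jog '0 -4 0 -3 0;0 -4 0 -3 0;0 -3 0 -3 0;0 -1 0 -2 0;0 0 0 0 0'|sed -n '2p;4,5p'
```

```text
tcp_pos: [0.545, -0.0192, 0.0753]
wrist_force: [0.7, 0.7, 5.1]
gripper_width: 0.726
tcp_pos: [0.5314, -0.0195, 0.0639]
wrist_force: [-2.8, 0.5, 6.8]
gripper_width: 0.724
```

```bash
python3 -m jog '0 0 0 -2 0;0 0 0 -2 0;0 0 0 -1 0;0 0 0 0 0;0 0 0 0 0'|sed -n '2p;4,5p';python3 - <<'E'
from m import *
o=[]
for n,b in(('scene',(190,140,320,260)),('side',(190,190,320,290))):
    c=cam(n); x=c['bgr'][b[1]:b[3],b[0]:b[2]]; o.append(cv2.convertScaleAbs(cv2.resize(x,(390,360),interpolation=cv2.INTER_CUBIC),alpha=1.7))
    for st,ce,m in blobs(c,(8,90,60),(28,255,255),20,b): print(n,st,ce,onz(c,*ce,.015).round(3))
cv2.imwrite('pics/tip.png',np.hstack(o))
E
```

```text
tcp_pos: [0.5319, -0.0195, 0.0589]
wrist_force: [-2.5, -0.1, 5.1]
gripper_width: 0.722
scene [270, 193, 14, 12, 76] [276.6, 200.4] [0.503 0.059 0.015]
scene [220, 210, 22, 17, 207] [230.6, 219.2] [ 0.506 -0.078  0.015]
scene [258, 255, 27, 5, 86] [270.9, 257.7] [ 0.658 -0.029  0.015]
side [223, 215, 15, 18, 227] [230.4, 223.3] [0.475 0.064 0.015]
side [293, 237, 27, 27, 604] [307.7, 249.5] [ 0.68  -0.06   0.015]
side [228, 246, 23, 17, 317] [238.7, 254.2] [ 0.498 -0.063  0.015]
```

View pics/tip.png

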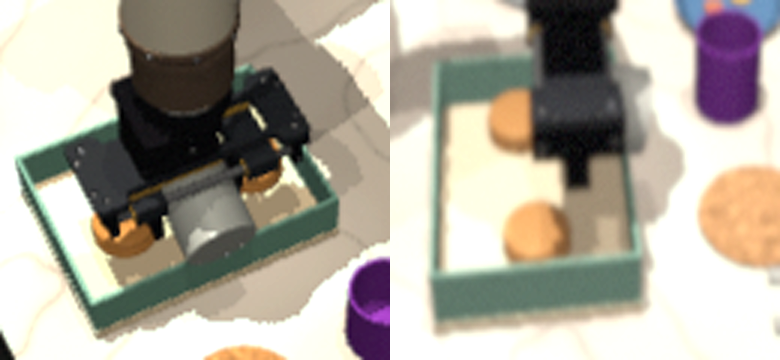

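The cup lies tipped on the rim with its bottom up at (220,225), mouth into the box between the two biscuits. I'll shake a little so everything slides out.

```bash
python3 -m jog '0 0 0 0 0;0 0 0 0 0;0 0 3 0 0;0 0 -6 0 0;0 0 6 0 0'|sed -n 2p;python3 -m jog '0 0 -6 0 0;0 0 6 0 0;0 0 -3 0 0;0 0 0 0 0;0 0 0 0 0'|sed -n '2p;4p'
python3 -m jog '0 -2 0 10 0;0 -2 0 10 0;0 -2 0 10 0;0 0 0 0 0;0 0 0 0 0'|sed -n '2p;4p'
python3 - <<'E'
from m import *
for n,b in(('scene',(190,140,320,260)),('side',(200,190,272,290)),('wrist',(0,0,560,250))):
    c=cam(n)
    for st,ce,m in blobs(c,(5,90,50),(28,255,255),15,b): print(n,st,ce,onz(c,*ce,.015).round(3))
E
```

```text
tcp_pos: [0.5335, -0.0167, 0.0588]
tcp_pos: [0.5341, -0.019, 0.0591]
wrist_force: [-0.1, 0.2, -0.3]
tcp_pos: [0.528, -0.019, 0.0892]
wrist_force: [-0.7, -0.0, -1.8]
scene [269, 188, 15, 17, 191] [276.5, 195.7] [0.488 0.066 0.015]
scene [220, 201, 23, 26, 382] [231.5, 215.4] [ 0.496 -0.071  0.015]
scene [258, 255, 27, 5, 86] [270.9, 257.7] [ 0.658 -0.029  0.015]
side [223, 215, 21, 18, 245] [231.1, 224.2] [0.477 0.06  0.015]
side [228, 246, 23, 17, 313] [238.6, 254.3] [ 0.497 -0.064  0.015]
wrist [353, 112, 102, 96, 7617] [403.1, 158.9] [0.48  0.061 0.015]
wrist [149, 132, 97, 94, 7118] [196.3, 178.0] [ 0.497 -0.074  0.015]
```

```bash
python3 - <<'E'
from m import *
c=cam('wrist'); h=cv2.cvtColor(c['bgr'],cv2.COLOR_BGR2HSV)
for v in range(60,250,15): print(v,[tuple(h[v,u].tolist()) for u in range(250,351,12)])
for st,ce,m in blobs(c,(0,60,20),(30,255,255),30,(0,0,560,250)): print(st,ce)
print('gap proj',proj(c,[.47,-.02,.01]),proj(c,[.5,-.02,.01]),proj(c,[.53,-.02,.01]))
E
```

```text
60 [(109, 9, 229), (53, 5, 223), (53, 5, 223), (48, 6, 223), (42, 6, 223), (43, 8, 223), (33, 32, 223), (33, 35, 223), (34, 39, 223)]
75 [(60, 3, 223), (48, 6, 223), (45, 5, 223), (48, 6, 223), (42, 6, 223), (40, 7, 222), (41, 9, 223), (33, 36, 224), (33, 38, 223)]
90 [(40, 7, 223), (45, 7, 223), (45, 5, 222), (48, 6, 223), (43, 8, 223), (38, 9, 223), (39, 11, 224), (33, 35, 224), (32, 40, 223)]
105 [(40, 7, 223), (40, 7, 223), (45, 7, 223), (40, 7, 223), (43, 8, 223), (38, 9, 223), (39, 11, 223), (35, 13, 223), (32, 41, 223)]
120 [(37, 10, 223), (43, 10, 224), (41, 9, 223), (39, 8, 223), (41, 9, 223), (39, 11, 223), (39, 11, 224), (37, 15, 224), (32, 42, 223)]
135 [(36, 11, 222), (38, 13, 224), (41, 13, 224), (39, 11, 224), (38, 13, 224), (40, 14, 224), (38, 14, 223), (36, 16, 224), (35, 19, 224)]
150 [(34, 17, 223), (36, 17, 224), (38, 14, 224), (37, 15, 224), (34, 16, 223), (34, 16, 223), (34, 18, 223), (32, 40, 223), (32, 47, 223)]
165 [(35, 22, 223), (33, 20, 224), (33, 32, 223), (32, 43, 223), (32, 45, 223), (32, 46, 223), (31, 48, 223), (31, 48, 222), (32, 49, 224)]
180 [(32, 
[... 164 characters left out ...]
 (31, 50, 223), (32, 49, 223), (31, 49, 223), (32, 49, 224), (31, 49, 223), (31, 51, 223), (30, 52, 222)]
210 [(19, 79, 155), (22, 72, 166), (29, 60, 196), (29, 60, 197), (31, 54, 218), (21, 76, 165), (21, 74, 165), (27, 63, 198), (27, 61, 197)]
225 [(18, 83, 150), (18, 83, 151), (17, 83, 151), (18, 82, 152), (18, 83, 151), (18, 81, 152), (17, 81, 152), (18, 78, 156), (18, 81, 154)]
240 [(18, 83, 151), (17, 82, 152), (17, 82, 152), (17, 82, 152), (17, 84, 152), (17, 80, 150), (17, 82, 152), (18, 85, 190), (18, 84, 191)]
[89, 36, 379, 214, 6099] [240.2, 66.9]
[148, 110, 307, 140, 26018] [308.5, 193.3]
gap proj [279.30434896 138.41221817] [278.03554686 183.54454213] [276.84929507 225.74048423]
```

```bash
python3 -m jog '0 0 0 30 0;0 0 0 40 0;0 0 0 0 0;0 0 0 0 0'|sed -n '2p;4p'
python3 - <<'E'
from m import *
print('Fz',np.mean([ (r.capture('wrist'),r.sense()['wrist_force'][2])[1] for _ in range(6)]))
for n,b in(('scene',(190,140,320,260)),('side',(200,190,272,290)),('wrist',(0,0,560,250))):
    c=cam(n)
    for st,ce,m in blobs(c,(5,100,50),(25,255,255),12,b): print(n,st,ce,onz(c,*ce,.015).round(3))
E
```

```text
tcp_pos: [0.5274, -0.019, 0.1584]
wrist_force: [-0.1, -0.5, -1.2]
Fz -1.6619143399168452
scene [234, 173, 12, 5, 13] [239.2, 175.2] [0.379 0.    0.015]
scene [265, 184, 19, 21, 232] [275.9, 194.9] [0.485 0.065 0.015]
scene [221, 204, 22, 22, 382] [231.3, 214.7] [ 0.494 -0.071  0.015]
scene [259, 255, 26, 5, 82] [271.2, 257.7] [ 0.659 -0.028  0.015]
side [223, 215, 20, 17, 284] [232.5, 223.0] [0.481 0.065 0.015]
side [228, 246, 22, 16, 296] [238.6, 254.2] [ 0.497 -0.063  0.015]
wrist [337, 112, 74, 73, 4271] [373.7, 148.3] [0.48  0.06  0.015]
wrist [180, 128, 73, 72, 4072] [215.5, 162.9] [ 0.496 -0.073  0.015]
```

```bash
cat > amap.py <<'E'
from h import *
import sys
def amap(c,u0,v0,u1,v1,su,sv):
    h=cv2.cvtColor(c['bgr'],cv2.COLOR_BGR2HSV)
    for v in range(v0,v1,sv):
        s=''
        for u in range(u0,u1,su):
            H,S,V=map(int,h[v,u])
            s+='#' if V<45 else 'G' if 60<H<100 and S>60 else 'P' if 125<H<160 and S>90 else 'O' if H<28 and S>125 else 'o' if H<28 and S>70 else 'g' if S<40 and V<150 else '.'
        print(v,s)
if __name__=='__main__': amap(cam(sys.argv[1]),*map(int,sys.argv[2:]))
E
python3 amap.py wrist 100 0 460 256 4 9; python3 amap.py scene 190 160 310 255 2 4;python3 amap.py side 195 200 275 275 2 4
```

```text
0 ..........................................................................................
9 ..........................................................................................
18 ..........................................................................................
27 ..........................................................................................
36 ..........................................................................................
45 ..........................................................................................
54 .......................................gg.g.gggg.g.gg..gg.gg..g.g.........................
63 .........ooooooooooooooooo.ooooooooooo...ooooooooo......ooooooo...oo.oooooo....oo.........
72 ..........o...............................................................................
81 ....g....go...............................................................................
90 ..........o.....................................................................g.........
99 ..........o......................................................
[... 3355 characters left out ...]
....................gg...
216 g...gg..........oOOOOOo.ggggg......gg..g
220 ....g.g.......oOOOOOOOOO............gg..
224 .....g........oOOOOOOOOOo...........gggg
228 ....gg........oOOOOOOOOo............gg.g
232 ....gg..........oooooo..............gggg
236 ....g................................ggg
240 ....gg...............................ggg
244 ...gg................................ggg
248 ....g.............ooOOOOOOo..........ggg
252 ....gg.g.........oOOOOOOOOOo.........ggg
256 ....gg...........OOOOOOOOOOo...........g
260 ....gg...........oOOOOOOOOOo......gggg.g
264 ....gg.g....ggggggggggg................g
268 ....g..................................g
272 ....g..................................g
```

```bash
python3 - <<'E'
from h import *
c=cam('scene'); g=cv2.cvtColor(c['bgr'],cv2.COLOR_BGR2GRAY)
for v in range(168,206,2): print(v,' '.join('%3d'%g[v,u] for u in range(236,288,2)))
p=np.array(r.sense()['tcp_pos'])+[0,0,.011]
t=np.linspace(0,2*np.pi,13)[:-1]
for th in(90,100,110,120,130):
    a=np.radians(th); ax=np.array([np.sin(a),0,-np.cos(a)]); n=np.array([np.cos(a),0,np.sin(a)])
    for nm,d in(('base',.0336),('mouth',-.0384)):
        q=np.array([proj(c,p+ax*d+.0325*(np.cos(k)*n+np.sin(k)*np.array([0,1,0]))) for k in t]); print(th,nm,'u',q[:,0].min().round(1),q[:,0].max().round(1),'v',q[:,1].min().round(1),q[:,1].max().round(1))
E
```

```text
168   4   4   4   5   4   8   9  11  10  21  39  49  52  44   8   9  31  49  17  15  12   9  11  40  87  86
170   5   4   4   8   9   9  10  35  46  59  61  59  55  43  38  44  41  39  17  12  10  11  36  80  87  86
172   5   9  10  11  22  39  57  62  65  63  55  40  46  42  36  22   9  21  11  12  30  39  93  88  87  87
174  11  20  36  46  58  63  63  57  52  46  43  41  38  44  48  26   4  76  75  93  40  41  72  92  87  87
176  41  37  39  56  60  52  43  48  44  35  45  55  71  66  61  53   4 140 158 150  52  41  40  90  88  87
178  24  18  16  43  45  43  39  40  55  75  81  80  78  75  67  61  30 147 152 155 138  40  41  50 106  87
180  30  32  19  22  34  51  56  62  74  85  83  81  85  85  79  72  60 144 150 150 150  96  40  40  83  98
182  29  22  13  10  57  60  61  76  80  84  84  82  90  88  83  76  66 110 150 150 150 142  52  41  40 104
184  11   8  11  11  52  64  73  76  79  83  84  96  93  89  85  79  71  60 106 114 119 135 104  40  41  54
186   9  11  10  44  51  66  72  74  77  80  93  97  94  90  86  82  74  66  80 102 102 101 122  71  40  41
188   6   4   9 132 
[... 624 characters left out ...]
153
200 158 158 158 158 158 157 113  72  45  43  43  42  42  43  42  61  63  80  85  82  72  56  53  64 150 150
202 158 158 158 157 157 158 158  61  42  43  43  43  76 119 141 101  63  60  59  60  56  53  73 147 150 150
204 147 158 157 158 158 158 158 145 110 105 128 134 151 151 151 152 132  85  79  68 119 131 150 155 150 157
90 base u 244.5 269.4 v 183.3 201.8
90 mouth u 233.1 257.3 v 161.9 180.5
100 base u 244.3 269.2 v 180.3 201.7
100 mouth u 233.4 257.5 v 162.5 183.6
110 base u 243.9 268.9 v 177.2 201.0
110 mouth u 233.8 257.9 v 163.6 186.7
120 base u 243.4 268.5 v 174.3 199.8
120 mouth u 234.4 258.4 v 165.2 189.7
130 base u 242.4 268.1 v 171.5 198.2
130 mouth u 234.9 259.4 v 167.3 192.7
```

```bash
python3 - <<'E'
from h import *
c=cam('scene'); g=cv2.cvtColor(c['bgr'],cv2.COLOR_BGR2GRAY)
m=((g>=40)&(g<=45)).astype(np.uint8); m[:186]=0;m[206:]=0;m[:,:246]=0;m[:,280:]=0
m=cv2.morphologyEx(m,cv2.MORPH_OPEN,np.ones((2,2),np.uint8))
n,l,st,ce=cv2.connectedComponentsWithStats(m); i=1+np.argmax(st[1:,4]); print(st[i],ce[i]); 
k=np.argwhere(l==i)[:,::-1].astype(np.float32); print('rect',cv2.fitEllipse(cv2.convexHull(k)))
p=np.array(r.sense()['tcp_pos'])+[0,0,.011]
t=np.linspace(0,2*np.pi,40)
for th in(60,70,80,90):
  for d in(.034,.048):
    a=np.radians(th); ax=np.array([np.sin(a),0,-np.cos(a)]); n_=np.array([np.cos(a),0,np.sin(a)])
    q=np.array([proj(c,p+ax*d+.0325*(np.cos(k)*n_+np.sin(k)*np.array([0,1,0]))) for k in t],np.float32); print(th,d,cv2.fitEllipse(q))
c=cam('side'); g=cv2.cvtColor(c['bgr'],cv2.COLOR_BGR2GRAY); u,v=proj(c,p); print(u,v)
for y in range(int(v)-26,int(v)+30,2): print(y,' '.join('%3d'%g[y,x] for x in range(int(u)-28,int(u)+44,2)))
E
```

```text
[253 192  22  13 139] [263.47482014 197.90647482]
rect ((263.4767761230469, 197.96987915039062), (7.049346923828125, 24.199600219726562), 63.14580154418945)
60 0.034 ((256.58587646484375, 195.5411834716797), (1.8100625276565552, 26.77977752685547), 68.49475860595703)
60 0.048 ((258.7047424316406, 200.9001922607422), (1.5143208503723145, 26.785722732543945), 68.4789047241211)
70 0.034 ((256.8955993652344, 194.95474243164062), (6.373936653137207, 26.89975929260254), 66.36312103271484)
70 0.048 ((259.1659851074219, 200.1262969970703), (6.1003899574279785, 26.956356048583984), 66.3483657836914)
80 0.034 ((257.0394287109375, 193.98968505859375), (10.80037784576416, 27.016202926635742), 64.02609252929688)
80 0.048 ((259.3937072753906, 198.80813598632812), (10.581583976745605, 27.122764587402344), 64.01234436035156)
90 0.034 ((257.0129089355469, 192.67538452148438), (14.942703247070312, 27.125381469726562), 61.285545349121094)
90 0.048 ((259.3785400390625, 196.9815673828125), (14.805341720581055, 27.279600143432617), 61.27296829223633)
247.83041741398054 195.87143762986682
169 159 159 159 1
[... 3426 characters left out ...]
  88  75  70  72  72  75  69  68  71  73  72  75  73  62  68 100 110 110 110 111 116 146 157 156 154 145 139
217  73  77  77  89 101 104 106 106 105 105  99 104 131 135 127 101  98 101 105 112 112 101  86  66  99 113 113 113 113 113 128 157 161 156 144 140
219 130 130 116 107 109 109 108 109 108 108 106 113 147 156 141 116 108 110 117 123 122 111  94  67  96 114 115 114 114 114 115 138 159 160 150 144
221 150 145 120 111 109 111 110 109 108 110 109 104 128 150 151 128 111 109 113 123 123 115  98  69  90 114 116 115 115 115 113 122 153 161 157 150
223 151 144 112 111 112 111 111 111 111 111 106  91 107 149 144 117 110 109 111 119 123 119 102  75  85 114 117 117 115 116 115 115 136 158 161 157
```

The cup has slid along its own axis in the jaws, so it is held near the mouth, and the tilt is now only about 78°. I'll tip it again by lowering it straight onto the rim, which pushes it back into the grip.

```bash
python3 -m jog '0 0 0 -30 0;0 0 0 -30 0;0 0 0 -6 0;0 0 0 0 0'|sed -n '2p;4p';python3 -m jog '0 0 0 -4 0;0 0 0 -4 0;0 0 0 0 0'|sed -n '2p;4p';python3 -m jog '0 0 0 -4 0;0 0 0 -4 0;0 0 0 0 0'|sed -n '2p;4p';python3 -m jog '0 0 0 -3 0;0 0 0 -3 0;0 0 0 0 0'|sed -n '2p;4p'
cat > base.py <<'E'
from h import *
c=cam('scene'); g=cv2.cvtColor(c['bgr'],cv2.COLOR_BGR2GRAY)
for v in range(176,224,2): print(v,' '.join('%3d'%g[v,u] for u in range(240,292,2)))
E
python3 base.py
```

```text
tcp_pos: [0.5287, -0.0189, 0.0936]
wrist_force: [0.6, -0.2, -1.3]
tcp_pos: [0.5282, -0.019, 0.0853]
wrist_force: [0.5, 0.2, -1.8]
tcp_pos: [0.5279, -0.019, 0.0768]
wrist_force: [0.1, 0.1, -1.3]
tcp_pos: [0.528, -0.019, 0.0709]
wrist_force: [-1.3, -0.8, -1.3]
176   6   4   3   4   5   5   5   5   3   4   5   4  16  11  12  15  16  30  35  13  17  17  18  23  19  18
178  13   7   5   4   5   4   6   7   4   3   4   6  12  12  17  16  17  17  53  19  15  21  20  24  24  22
180  12  10   7   6   5   4   5   4   3   5   3  58   8  13  16  18  17  17  17  14  14  18  19  20  17  12
182  12  12  11   5   7   3   8   4   5   4   3  43  13  15  17  19  14  11  12  11  30  12  13  12   7   7
184  10   7   3   4   4   3   4   3   5   5   5   7  17  18  13  11  10  11  13  15  43  36  23  16   4  39
186   3   4   5   5   3   5   7   7   5   5   5   9  13  10   9  11  16  13  18  19  21  46  33  19   3  54
188   4   3   4   4   6   6   5   3   6  11  10  15  14   4   8  14  18  19  20  20  18  46  51  14  24  77
190   4   4   4   4   4   4   9   9   9  22  43  48  23   3  11  54  19  19  14  12  
[... 1050 characters left out ...]
  86  82  73  64  68  83  83  96 105 101  99 107  90
212  16   4 134 101  57  65  71  79  92  91  96  97  92  73  55  46  43  44  83  84 106 107  99  83  69  53
214  30   6 115 151  61  62  71 115 114 135 152  82  44  43  43  43  42  60  96 107  97  83  60  47  45  45
216  54  41 151 151 102  59  96 113 120  98  46  42  43  43  43  42  76 106  90  70  53  46  46  45  45  45
218  46  61  83 112  83  56  94 109  63  43  42  43  43  43  42  77  73  67  53  45  46  45  46  45  46  46
220  50  81  83  83  83  65  84  48  43  42  42  42  42  58  57  47  42  45  46  45  45  45  45  44  45  64
222  74  83  83  83  83  83  49  42  43  43  42  48  49  45  43  42  42  45  46  45  45  45  45  58  77  75
```

```bash
python3 - <<'E'
from h import *
c=cam('scene')
for u,v in((263.5,198),(264.5,197)):
  for y in(-.019,-.012):
    o,d=ray(c,u,v); print((o+d*(y-o[1])/d[1]).round(4))
D=cam('side'); g=cv2.cvtColor(D['bgr'],cv2.COLOR_BGR2GRAY)
# side rays for the base edge seen earlier: top (278,181) bottom (272,200), on y=-.019
for u,v in((278,181),(272,200),(275,190)):
    o,d=ray(D,u,v); print('side',[ (o+d*(y-o[1])/d[1]).round(4).tolist() for y in(-.05,-.019)])
E
```

```text
[ 0.6018 -0.019   0.1993]
[ 0.5845 -0.012   0.173 ]
[ 0.6082 -0.019   0.2113]
[ 0.591  -0.012   0.1854]
side [[0.6005, -0.05, 0.2326], [0.6032, -0.019, 0.2112]]
side [[0.5862, -0.05, 0.1775], [0.5884, -0.019, 0.154]]
side [[0.5935, -0.05, 0.2069], [0.5959, -0.019, 0.1846]]
```

Both views put the base centre at (.596, .183), so the cup has ridden up under the palm. I'll lay it on its side on the cork mat, where the macaroons stay inside at level, and regrip it at mid-length.

```bash
python3 -m jog '0 0 0 20 0;0 0 0 30 0;0 15 -3 10 0;0 25 -5 0 0;0 25 -5 0 0'|sed -n '2p;4p';python3 -m jog '0 25 -5 0 0;0 25 -5 0 0;0 14 -3 0 0;0 0 0 0 0;0 0 0 0 0'|sed -n '2p;4,5p'
python3 - <<'E'
from h import *
D=cam('side'); g=cv2.cvtColor(D['bgr'],cv2.COLOR_BGR2GRAY); p=np.array(r.sense()['tcp_pos'])+[0,0,.011]
u,v=map(int,proj(D,p)); print(u,v)
for y in range(v-24,v+30,2): print(y,' '.join('%3d'%g[y,x] for x in range(u-24,u+48,2)))
E
```

```text
tcp_pos: [0.5939, -0.032, 0.1317]
wrist_force: [-0.1, -0.2, -1.2]
tcp_pos: [0.6564, -0.0449, 0.131]
wrist_force: [0.5, -0.1, -1.2]
gripper_width: 0.723
299 208
184 126 151 162 164 159 112  64  63  51  17  10   7  10   3  12   7  10   5   8  10  48  84 115 154 166 166 166 167 167 167 165 165 165 164 164 164
186 156 159 161 163 156 106  64  65  69  33   9  10  10   6   9   8  10   9   9  14  37  73  83 124 162 166 166 167 166 167 166 165 165 165 164 163
188 160 161 159 159 149  93  65  65  68  42  11  10   9   3   7   9   8   4   8  14  31  71  76  98 148 163 165 167 166 167 167 166 166 164 165 163
190 160 161 160 160 144  94  67  63  65  51  20  21  19  21  24  25  27  25  27  29  39  70  82  88 111 127 145 163 166 167 167 166 166 166 165 159
192 161 160 162 160 149 104  61  59  60  45  30  33  35  36  37  35  34  34  36  35  39  57  74  89  94  93 106 151 163 165 165 166 166 165 164 150
194 160 160 161 161 152 111  62  45  48  37  34  36  35  38  36  36  36  36  35  37  34  38  43  66  87  96 111 147 162 163 163 165 164 164 162 142
196 155 157 158 158 155 121  69  36  38  38  37  38 
[... 2355 characters left out ...]
 112  98  97  96  95  96  98 106 108 107 104  97 100 106 108 109 109 113 142 158 162 162 162 162 163 163 163
230 148 147 146 145 145 143 142 140 131 111  99  98  98  98  96  98 103 108 109 105  97 102 107 108 110 109 112 116 136 155 160 162 162 162 162 158
232 148 146 146 145 148 146 143 142 131  95  96  98  98  97  97  97  99 108 109 107  99 102 108 109 110 110 110 111 113 124 150 162 162 163 161 154
234 149 148 145 146 146 144 143 142 137 102  93  98  98  97  97  96  96  99 103 105 101 103 108 110 111 109 110 111 110 111 130 159 162 163 162 153
236 147 147 146 147 146 144 144 143 141 117  98 102 103  95  90  84  78  77  77  86  86  89  99 104 110 111 110 110 109 111 125 158 162 163 162 156
```

```bash
python3 -m jog '0 0 0 -30 0;0 0 0 -30 0;0 0 0 -20 0;0 0 0 0 0'|sed -n '2p;4p';python3 -m jog '0 0 0 -10 0;0 0 0 -8 0;0 0 0 0 0'|sed -n '2p;4p';python3 -m jog '0 0 0 -6 0;0 0 0 -4 0;0 0 0 0 0'|sed -n '2p;4p';python3 -m jog '0 0 0 -3 0;0 0 0 -3 0;0 0 0 0 0'|sed -n '2p;4p'
```

```text
tcp_pos: [0.6554, -0.0449, 0.0497]
wrist_force: [-0.3, -0.4, -2.2]
tcp_pos: [0.6568, -0.045, 0.0328]
wrist_force: [-0.1, -0.7, -1.1]
tcp_pos: [0.6569, -0.045, 0.0227]
wrist_force: [0.5, 0.0, -1.6]
tcp_pos: [0.657, -0.045, 0.0169]
wrist_force: [-0.3, -0.0, -1.5]
```

```bash
python3 -m jog '0 0 0 -2 0;0 0 0 -2 0;0 0 0 0 0'|sed -n '2p;4p';python3 -m jog '.8 0 0 0 0;.8 0 0 0 0;.8 0 0 0 0;.95 0 0 0 0;.95 0 0 0 0'|sed -n '2p;4,6p'
cat > sidemap.py <<'E'
from h import *
import sys
n,u0,v0,u1,v1=sys.argv[1],*map(int,sys.argv[2:])
c=cam(n); g=cv2.cvtColor(c['bgr'],cv2.COLOR_BGR2GRAY)
for y in range(v0,v1,2): print(y,' '.join('%3d'%g[y,x] for x in range(u0,u1,2)))
E
python3 sidemap.py side 284 206 352 272;python3 sidemap.py scene 240 236 300 296
```

```text
tcp_pos: [0.6571, -0.045, 0.013]
wrist_force: [-0.0, 0.4, -1.6]
tcp_pos: [0.6572, -0.0449, 0.0133]
wrist_force: [0.1, 0.4, -0.2]
gripper_width: 0.92
gripper_force: 0.0
206  21  15   9  13   9  11  10  12   9  13   2   8  10   8  16  14  21  94 154 160 161 161 161 162 161 161 162 163 161 156 119  45  34  36
208  29  24  15  15  16   7  16   8  12  13  12   8  14  16  15  17  15  61 143 161 161 162 162 163 163 163 163 164 155 150 108  38  34  38
210  31  29  17  15  15  16  14  15  15  13  14  11  13  13  15  12  16  53 139 160 161 161 161 162 162 163 163 161 151 148 106  36  33  38
212  36  42  29  11  15  10  12  11  10  10  11  13   7   9  11  29  46  90 144 158 159 160 160 160 161 161 162 160 152 149 116  48  34  37
214  55  63  51  19   8   9  11   8   8   8   4  11  12   7  26  77 113 148 158 159 159 158 159 158 159 158 160 160 156 150 139  86  43  37
216  69  62  52  22   9  15   7   1   5   6   7   8   7   8  33  94 138 158 160 160 161 160 160 160 161 160 160 158 158 156 151 132  90  60
218 131  95  60  37   6   7   8  10   3   7   9   8   7   7  43  96 122 154 160 160 160 160 
[... 6707 characters left out ...]
  80 107  67  60  72  94  92  67  64  67  61  69  71  66  70  90 102 102 102 102
286 152  93  93  77  74  75  91  54  92 114 105 105 101  99 104 101  92  83  94  92  92  61  70  65  75 102 102 101 102 141
288 152 109 101  72  81  82  89 125 102 108 108 102 115 119 107  99 110 109 110 119 110 109  87  76  99 101 141 141 154 157
290 155 158 105  86 117 137 134 154 148 108 104 110 112 115 106  93 100 116 121 111 112  94  91 155 157 157 157 157 157 157
292 157 157 145 114 141 139 140 153 157 158 137  82 105 109 106 113 109 116 107  89 130 152 156 157 158 157 157 157 157 157
294 157 158 157 158 142 139 140 153 157 157 155 151 140 129 134  91 137 136 134 155 158 157 157 157 157 157 157 158 157 157
```

```bash
python3 - <<'E'
from h import *
c=cam('scene'); g=cv2.cvtColor(c['bgr'],cv2.COLOR_BGR2GRAY)
m=((g>=50)&(g<=54)).astype(np.uint8); m[:258]=0;m[284:]=0;m[:,:258]=0;m[:,294:]=0
m=cv2.morphologyEx(m,cv2.MORPH_OPEN,np.ones((3,3),np.uint8))
n,l,st,ce=cv2.connectedComponentsWithStats(m); i=1+np.argmax(st[1:,4]); print(st[i],ce[i])
k=np.argwhere(l==i)[:,::-1].astype(np.float32); e=cv2.fitEllipse(cv2.convexHull(k)); print('ell',e)
print(onz(c,*e[0],.0365).round(4))
t=np.linspace(0,2*np.pi,40); B=onz(c,*e[0],.0365)
for th in(80,90,100):
 for yw in(-15,0,15):
  a=np.radians(th);w=np.radians(yw); x=np.array([np.cos(w),np.sin(w),0]);y=np.array([-np.sin(w),np.cos(w),0]);n_=np.cos(a)*x+np.sin(a)*np.array([0,0,1])
  q=np.array([proj(c,B+.0325*(np.cos(k)*n_+np.sin(k)*y)) for k in t],np.float32); print(th,yw,[np.round(v,1).tolist() for v in cv2.fitEllipse(q)])
E
```

```text
[266 263  22  15 190] [276.48947368 270.03157895]
ell ((276.60406494140625, 270.05511474609375), (9.59846019744873, 24.8266544342041), 60.33829879760742)
[ 0.7068 -0.0355  0.0365]
80 -15 [[276.6, 270.0], [7.8, 26.4], 79.6]
80 0 [[276.6, 270.0], [6.9, 26.4], 64.3]
80 15 [[276.5, 270.0], [5.2, 26.5], 49.6]
90 -15 [[276.6, 269.9], [12.1, 26.4], 78.7]
90 0 [[276.5, 270.0], [11.2, 26.4], 62.1]
90 15 [[276.5, 270.0], [9.5, 26.5], 46.4]
100 -15 [[276.6, 269.9], [16.0, 26.4], 77.6]
100 0 [[276.5, 269.9], [15.1, 26.4], 59.5]
100 15 [[276.5, 270.0], [13.4, 26.5], 42.7]
```

The cup lies level on the mat with its base centre at (.707,−.036), so its middle is at x≈.671. I'll regrip there with the pads on its axis, testing whether a width command near the cup's size gives a lighter grip.

```bash
python3 -m jog '.95 7 3 6 0;.95 7 3 6 0;.95 0 0 0 0;.95 0 0 0 0'|sed -n '2p;4p';python3 -m jog '.73 0 0 0 0;.73 0 0 0 0;.73 0 0 0 0;.73 0 0 0 0'|sed -n '2p;4,6p';python3 -m jog '.72 0 0 0 0;.72 0 0 0 0'|sed -n '2p;4,6p';python3 -m jog '.68 0 0 0 0;.68 0 0 0 0'|sed -n '2p;4,6p'
```

```text
tcp_pos: [0.6711, -0.0389, 0.0252]
wrist_force: [0.5, -0.4, -0.1]
tcp_pos: [0.6712, -0.0388, 0.0252]
wrist_force: [-1.3, -0.4, 0.4]
gripper_width: 0.741
gripper_force: 29.6
tcp_pos: [0.6712, -0.0389, 0.0252]
wrist_force: [-0.1, -0.4, 0.7]
gripper_width: 0.74
gripper_force: 29.6
tcp_pos: [0.6712, -0.0389, 0.0252]
wrist_force: [0.1, 1.4, -0.4]
gripper_width: 0.741
gripper_force: 29.6
```

```bash
for i in 1; do python3 -m jog '.75 0 0 0 0;.75 0 0 0 0'|tail -2; python3 -m jog '.745 0 0 0 0;.745 0 0 0 0'|tail -2;python3 -m jog '.742 0 0 0 0;.742 0 0 0 0'|tail -2;python3 -m jog '.739 0 0 0 0;.739 0 0 0 0'|tail -2;python3 -m jog '.736 0 0 0 0;.736 0 0 0 0'|tail -2; python3 -m jog '0 0 0 0 0;0 0 0 0 0'|tail -2;done
```

```text
gripper_width: 0.75
gripper_force: 3.8
gripper_width: 0.75
gripper_force: 9.8
gripper_width: 0.743
gripper_force: 14.6
gripper_width: 0.742
gripper_force: 19.7
gripper_width: 0.744
gripper_force: 25.1
gripper_width: 0.741
gripper_force: 29.6
```

Grip force scales with the width command, which is useful for letting the cup swing. Now firm grip, lift, and lower the base end straight onto the rim.

```bash
python3 -m jog '0 0 0 20 0;0 0 0 40 0;0 0 5 30 0;0 -30 8 0 0;0 -30 8 0 0'|sed -n '2p;4,6p';python3 -m jog '0 -30 8 0 0;0 -30 0 0 0;0 -10 0 0 0;0 0 0 0 0;0 0 0 0 0'|sed -n '2p;4,6p';python3 -m jog '0 0 0 -20 0;0 0 0 -10 0;0 0 0 0 0'|sed -n '2p;4p'
```

```text
tcp_pos: [0.6103, -0.0179, 0.1151]
wrist_force: [-0.7, 1.2, -1.9]
gripper_width: 0.743
gripper_force: 29.7
tcp_pos: [0.5425, -0.0099, 0.1153]
wrist_force: [-0.1, 0.6, -2.0]
gripper_width: 0.742
gripper_force: 29.7
tcp_pos: [0.5412, -0.0102, 0.0843]
wrist_force: [0.1, 0.6, -1.4]
```

```bash
python3 -m jog '0 0 0 -3 0;0 0 0 -3 0;0 0 0 0 0'|sed -n '2p;4p';python3 -m jog '0 0 0 -2 0;0 0 0 -2 0;0 0 0 0 0'|sed -n '2p;4p';python3 -m jog '0 0 0 -2 0;0 0 0 -2 0;0 0 0 0 0'|sed -n '2p;4p';python3 -m jog '0 -1 0 -2 0;0 -1 0 -2 0;0 0 0 0 0'|sed -n '2p;4p'; python3 base.py
```

```text
tcp_pos: [0.5412, -0.0099, 0.0793]
wrist_force: [-0.1, -0.6, -2.2]
tcp_pos: [0.541, -0.0099, 0.076]
wrist_force: [-3.8, 0.0, 4.8]
tcp_pos: [0.5396, -0.0104, 0.072]
wrist_force: [-6.9, -0.4, 8.3]
tcp_pos: [0.5373, -0.0108, 0.0675]
wrist_force: [-4.7, -1.0, 5.8]
176  12   4   4   4   5  20  24  30  28  31  16   4   4   5  24  31  21  12  12  30  24  15  17  18  17  17
178  11   7   3   4   5   5   4   3   6   4   5   6   6   5  12  18  11  16  16  16  37  13  16  17  17  17
180  12  11  11   8   4   3   3   7   6   3   3   2   4   4   9  13  16  17  16  17  20  20  17  20  20  19
182  12  12  12  11   7   7   5   2   5   4   3   3   4  56   8  13  16  17  18  18  18  18  17  17  19  20
184   8  12  13  14  13   7   5   5   3   6   2   4   4   6  48   9  16  19  18  14  12  11  18  11  18  14
186   2  12  12  13   6   4   4   3   2   5   3   4   3   3  10  15  17  15  12  11  11  12  20  39  14  12
188   3   2   4   4   5   4   4   5   4  16   5   6   4   5  14  14  10   9  11  13  14  19  21  28  33  32
190   4   3   2   3   5   5   4   4   6   4   5   8   8   8  10   7   7  10  17  17
[... 1052 characters left out ...]
  61  61  62  60  64  83  84  83  83  83  83  83  74
212  10   8   5   6  42  49  63  62  62  62  61  61  61  62  61  61  61  67  83  83  84  83  79  73  61  50
214  86  57  27   6  53  50  61  61  61  61  61  61  61  61  61  60  63  77  83  84  78  71  56  46  46  46
216  72  50  82   4  47  53  59  61  61  61  61  60  61  61  60  62  68  82  74  63  49  45  45  45  46  46
218  46  61 147  62  81  77  60  60  60  60  61  60  60  60  63  59  75  64  50  45  46  45  46  45  45  45
220  50  81 112  83  83  83  64  61  61  60  61  61  61  61  58  54  47  46  45  46  46  45  46  45  45  63
222  74  83  83  83  83  83  84  73  63  60  60  60  57  49  47  46  46  46  46  45  46  45  45  58  75  75
```

```bash
python3 -m jog '0 -1 0 -2 0;0 -1 0 -2 0;0 0 0 0 0'|sed -n '2p;4p';python3 -m jog '0 0 0 -2 0;0 0 0 -2 0;0 0 0 0 0'|sed -n '2p;4p';python3 -m jog '0 0 0 -2 0;0 0 0 0 0;0 0 0 0 0;0 0 0 0 0;0 0 0 0 0'|sed -n '2p;4p'; python3 amap.py wrist 150 60 430 250 4 8; python3 amap.py side 195 200 275 275 2 4; python3 base.py | tail -14
```

```text
tcp_pos: [0.5355, -0.011, 0.0633]
wrist_force: [-3.9, -2.5, 3.8]
tcp_pos: [0.5342, -0.0112, 0.0588]
wrist_force: [-5.3, -2.9, 4.7]
tcp_pos: [0.5337, -0.0113, 0.0567]
wrist_force: [-6.0, -2.9, 4.2]
60 ......................................................................
68 ......................................................................
76 ......................................................................
84 ......................................................................
92 ......................................................................
100 ..................oOOOOo.......................................ooooOOo
108 .................OOOOOOOOo................................OOOOOOOOOOOO
116 ................OOOOOOOOOO.............................oOOOOOOOOOOOOOO
124 ..oOOOoo.........OOOOOOOOO...................OOOO.....OOOOOOOOOOOOOOOO
132 OOOOOOOOOOOOo......OOOOO........oOOOOO.....OOOOOOOO.oOOOOOOOOOOOOOOOOO
140 OOOOoo..ooOOOOOo..............oOOOOOOOO...OOOOOOOOOOOOOOOoOOOOOOOOOOOO
148 OOOOOOOOoOoOOOOOOo............OOOOOOOOOo..oOOOOOOOOOOOOOOOOOOOOOOOOOOO
156 OOOO
[... 2558 characters left out ...]
  69  70  69  69  81  83  83  83  90  83  83  83  74
212   9  11  11   9  40  56  59  64  69  70  69  69  69  69  69  68  71  82  83  83  83  83  84  81  68  53
214  10   9   4   6  38  63  70  70  69  69  69  69  69  69  68  71  75  83  84  83  78  77  60  47  46  46
216  53  44  26   6  69  67  70  69  69  69  69  69  69  69  71  73  79  87  79  69  52  46  45  45  45  45
218  46  62  45   6  76  69  69  69  68  69  69  70  69  70  73  71  80  68  53  45  45  46  45  45  45  46
220  50  80  83  75  83  83  70  69  69  69  69  69  68  72  71  58  47  46  46  46  45  44  45  45  46  63
222  74  83  83  84  83  83  83  80  71  70  68  69  60  49  47  45  46  45  45  45  45  45  46  58  77  76
```

Macaroons are out: three clear in the wrist map at (235,116), (287,147) and (338,145), and a fourth just leaving near (268,180). I'll shake, lift and count.

```bash
python3 -m jog '0 0 3 0 0;0 0 -5 0 0;0 0 5 0 0;0 0 -3 0 0;0 0 0 0 0'|sed -n '2p;4p';python3 -m jog '0 0 0 10 0;0 0 0 20 0;0 0 0 30 0;0 0 0 40 0;0 0 0 0 0'|sed -n '2p;4p';python3 amap.py wrist 150 60 430 250 4 6; python3 sidemap.py scene 236 150 300 196
```

```text
tcp_pos: [0.5338, -0.0102, 0.0566]
wrist_force: [-7.7, 1.5, 4.8]
tcp_pos: [0.5406, -0.0094, 0.1615]
wrist_force: [-0.1, -0.2, -1.6]
60 ......................................................................
66 ......................................................................
72 ......................................................................
78 ......................................................................
84 .......................OOO............................................
90 .....................oOOOOO...........................................
96 .....................OOOOOOo......................oOOOOOOO............
102 .....................OOOOOO.....................OOOOOOOOOOOO..........
108 .........................................Oo...oOOOOOOOOOOOOOOo........
114 ........oOOOOOOOOO..............OOO....OOOOOooOOOOOOOOOOOOOOOO........
120 .......OOOOOOOoooOOO...........OOOOO...OOOOOOOOOOOOOOOOOOOOOOOO.......
126 ......OOOOOOOOOooooOOO.........OOOOOo..OOOOOOOOOOOOOOOOOOOOOOOO.......
132 .....OOOOOOOOOOOOOOOOO.........oOOOO.....o..OOOOOOOOOOOOOOOOOOO.......

[... 3760 characters left out ...]
 104  40  40  54 115 124  76  95 104 104
186  47  22  13  10  10  10  30  56  59  59  60  60  67  69  69  69  69  70  70  79 102 101 121  68  41  41  80 137 152 103  93  95
188  53  10  10  11  10  26  47  58  59  66  69  69  69  69  69  69  70  68  70  75 104 103 102 109  53  41  40 110 151 152 103  91
190  98  12  17   6   5  25  46  65  69  70  69  69  68  68  70  69  68  72  72  87 107 104 103  96  91  39  39  48 127 153 152 102
192 160 146 142   4   4   8  48  67  70  68  69  68  69  68  68  68  71  73  72 104 113 105 104  98 140  74  40  41  85 147 152 151
194 160 158 158  65   3   8 119  64  69  68  68  68  68  69  68  71  72  72  91 110 107 107 106  90 138 138  46  40  40  84 147 152
```

All four macaroons lie on the box floor: (242,95), (284,123), (316,120), (268,158). Now I'll lay the empty cup on the mat, pressing it to level with a lighter grip.

```bash
python3 -m jog '0 30 -7 0 0;0 30 -7 0 0;0 30 -7 0 0;0 30 -7 0 0;0 29 -7 0 0'|sed -n '2p;4p';python3 -m jog '0 0 0 -30 0;0 0 0 -40 0;0 0 0 -30 0;0 0 0 0 0;.745 0 0 0 0'|sed -n '2p;4,6p';python3 -m jog '.745 0 0 -6 0;.745 0 0 -6 0;.745 0 0 0 0'|sed -n '2p;4,6p';python3 -m jog '.745 0 0 -5 0;.745 0 0 -5 0;.745 0 0 0 0'|sed -n '2p;4,6p'
```

```text
tcp_pos: [0.6866, -0.0453, 0.1549]
wrist_force: [0.0, 0.2, -0.4]
tcp_pos: [0.6869, -0.045, 0.0577]
wrist_force: [0.0, -0.4, -0.9]
gripper_width: 0.746
gripper_force: 1.8
tcp_pos: [0.6861, -0.045, 0.0452]
wrist_force: [0.3, -0.3, -0.3]
gripper_width: 0.747
gripper_force: 0.0
tcp_pos: [0.6858, -0.045, 0.0345]
wrist_force: [0.9, 0.7, 0.0]
gripper_width: 0.748
gripper_force: 0.0
```

```bash
python3 sidemap.py scene 240 240 304 296; python3 - <<'E'
from h import *
s=r.sense(); print(s['tcp_pos'],s['gripper_width'],s['gripper_force'])
E
```

```text
240  46  45  64   4   5  14  13  11   3   5   4   4   5  10   9  12   7   5   4   5   3   7  12  16  17  16  17  17  34  18  16  16
242  57  77  76   5   3  11  15  14   7   5   5   5   5   8   6   6   6   3   3   6   4   7  14  17  17  17  17  17  14  14  13  17
244  74  70  50   6   3   5  13  16  12  13   6   6   4   4   4   3   6   5   5   4  57  14  10  17  17  17  15  13  12  55  65  15
246  36  33  33  21   5   4  10  15  14  12  12   7   5   5   5   3   5   5   4   5  10  14  16  19  16  12  10  14  18  17 111  25
248  34  33  34  34   7   3   4  12  14  14  15  12   5   4   3   4   3   3   4   6   7  18  15  11  11  14  18  16  15  17  44  33
250  34  33  33  34  20   5   3   9  14  14   9   4   3   5   4  12  10   3   4   8  10  11   6   6  17  16  16  15  17  19  15  71
252  34  34  33  33  33   7   3   3   6   6   4   4   4   3   5   5   3   8  11  21  22  11   6  10  43  24  16  15  14  10  10  67
254  34  34  34  34  34  30   3   4   2   3   4   7   2   5   8  11   8  23  41  50  56  14  34  45  43  33  13  11   9  29  60  70
256  35  34  33  33  33  33  13   4   5   5 
[... 1973 characters left out ...]
62  67  59  58  60  56  57  55  50  45  52  62  64  62  70  65  74 102 103 102 102 103 102 102
288 148 137  73  61  74  75  87  89  61  60  60  56  64  66  59  54  60  66  69  77  69  68  62  74 100 102 102 102 103 102 102 102
290 153 148 103  81  74  74  77  93  89  67  58  61  61  63  58  51  59  74  78  69  70  64  86 100 102 102 102 102 102 103 103 103
292 153 153 153  93  76  74  74  91  92  92  82  56  65  60  58  71  68  73  68  63  88 100 102 102 102 102 102 102 103 103 103 102
294 153 153 152 103  77  74  74  89  92  92  88  85  78  76  88  76  90  92  91 100 102 102 102 102 102 102 102 102 103 103 102 103
[ 0.68605629 -0.04498655  0.0348173 ] 0.7472574061757861 0.013102049024382723
```

The cup lies level on the mat again. I'll regrip it 12 mm from its mouth and let it hang upright under a light grip.

```bash
python3 -m jog '.95 0 0 0 0;.95 0 0 0 0;.95 -12 0 -4 0;.95 -11 0 -5 0;.95 0 0 0 0'|sed -n '2p;4p';python3 -m jog '0 0 0 0 0;0 0 0 0 0;0 0 0 0 0;0 0 0 0 0'|sed -n '2p;4,6p'
```

```text
tcp_pos: [0.6614, -0.045, 0.0256]
wrist_force: [-0.2, -0.3, -0.4]
tcp_pos: [0.6636, -0.0449, 0.0264]
wrist_force: [0.5, 0.6, 0.7]
gripper_width: 0.726
gripper_force: 29.9
```

```bash
python3 -m jog '0 0 0 20 0;0 0 0 20 0;0 0 0 0 0;0 0 0 0 0'|sed -n '2p;4,6p'; python3 -m jog '.741 0 0 0 0;.741 0 0 0 0'|sed -n '2p;4,6p';python3 -m jog '.745 0 0 0 0;.745 0 0 0 0'|sed -n '4,6p';python3 sidemap.py scene 244 230 304 290
```

```text
tcp_pos: [0.6624, -0.0449, 0.0651]
wrist_force: [0.0, -0.6, -1.7]
gripper_width: 0.723
gripper_force: 29.9
tcp_pos: [0.6631, -0.045, 0.0657]
wrist_force: [0.3, 0.0, -0.2]
gripper_width: 0.74
gripper_force: 0.0
wrist_force: [-0.2, 0.6, 1.2]
gripper_width: 0.743
gripper_force: 0.2
230   4   3  14  15  13  14   6   5   7   5   4   5   6   3   3   5  25   9  14  17  15  16  13  11  11  42 124  18  13   8
232   2   5   9  14  14  15  14   7   6   4   5   6   4   3   4   6  11  16  19  16  13  11  12  16  18  16  85  37  30   6
234   6   3   6  13  14  16  10   6   4   3   2  25   9   3   3   4  11  15  11   9  13  15  18  17  18  20  30  34  68   5
236  20   3   4   5   7   5   5   5   4   3   4   8   4   4   8   9  10  10   3   8  30  17  16  17  19  17  11 142 156  28
238  33   6   3   3   3   5   6   6   6   5   5   6   9  10  21  76  56   8   8  26  39  20  19  16  12  11  11 149 155 145
240  33  17   3   3   5   5   5   5   3   6   9  10  23  61  82  77  62  28  42  44  39  31  11  11  10  62 122 155 154 154
242  33  33   7   6   4   4   3   9   7  10  35  52  70  56  48  44  46  43 
[... 2199 characters left out ...]
  66  64  54  53  59  66  66  70  70  63  65  67  74  64  85 103 103 103 103 102
280  94  94  94  79  58  54  54  56  51  50  69  69  60  64  63  69  74  72  69  72  71  76  81  72  91 102 103 102 103 103
282  94  94  89  78  56  59  56  63  54  53  55  60  63  73  69  73  69  65  61  66  64  77  67  71 101 103 102 102 102 103
284  93  76  75  78  76  58  63  67  58  62  59  57  73  70  66  68  66  67  62  69  72  67  70  91 102 103 102 103 103 103
286  93  76  75  75  91  53  61  67  59  57  64  68  66  64  58  52  59  64  65  61  70  64  76 103 103 102 103 102 102 103
288 141  70  74  75  87  89  61  60  60  65  99 117  75  62  69  96 100 108  78  68  62  75 101 103 102 103 103 103 102 103
```

```bash
cat > lie.py <<'E'
from h import *
c=cam('scene'); g=cv2.cvtColor(c['bgr'],cv2.COLOR_BGR2GRAY)
m=((g>=50)&(g<=54)).astype(np.uint8); m[:252]=0;m[288:]=0;m[:,:258]=0;m[:,300:]=0
m=cv2.morphologyEx(m,cv2.MORPH_OPEN,np.ones((3,3),np.uint8))
n,l,st,ce=cv2.connectedComponentsWithStats(m); i=1+np.argmax(st[1:,4]); print(st[i])
k=np.argwhere(l==i)[:,::-1].astype(np.float32); e=cv2.fitEllipse(cv2.convexHull(k)); print('ell',e,'base',onz(c,*e[0],.0365).round(4))
E
python3 lie.py
```

```text
[265 260  22  15 200]
ell ((276.50537109375, 267.3790283203125), (10.08642292022705, 26.471418380737305), 63.26670837402344) base [ 0.7    -0.0325  0.0365]
```

```bash
python3 -m jog '1 0 0 5 0;1 0 0 0 0;1 0 0 0 0;1 -8 5 0 0;1 -7 5 0 0'|sed -n '2p;6p';python3 -m jog '1 0 0 -15 0;1 0 0 -15 0;1 0 0 -15 0;1 0 0 0 0;1 0 0 0 0'|sed -n '2p;4p';python3 -m jog '.8 0 0 0 0;.75 0 0 0 0;.75 0 0 0 0;.75 0 0 0 0'|sed -n '2p;4,6p';python3 -m jog '.74 0 0 0 0;.74 0 0 0 0'|sed -n '4,6p'; python3 lie.py
```

```text
tcp_pos: [0.6474, -0.0346, 0.071]
gripper_force: 0.0
tcp_pos: [0.6486, -0.0351, 0.0261]
wrist_force: [0.9, 0.3, -0.4]
tcp_pos: [0.6484, -0.0351, 0.0265]
wrist_force: [0.0, -0.7, 0.8]
gripper_width: 0.756
gripper_force: 4.2
wrist_force: [-0.1, -1.3, 1.5]
gripper_width: 0.742
gripper_force: 30.0
[264 261  23  14 200]
ell ((275.7551574707031, 267.5574951171875), (9.856934547424316, 25.565343856811523), 64.12532806396484) base [ 0.6997 -0.0344  0.0365]
```

```bash
python3 -m jog '.75 0 0 0 0;.752 0 0 0 0;.752 0 0 0 0'|sed -n '5,6p';python3 -m jog '.752 5 0 6 0;.752 5 0 6 0;.752 0 0 0 0'|sed -n '2p;4,6p';python3 lie.py;python3 -m jog '.752 6 0 5 0;.752 7 0 4 0;.752 0 0 0 0'|sed -n '2p;4,6p';python3 sidemap.py scene 244 240 304 290
```

```text
gripper_width: 0.753
gripper_force: 12.0
tcp_pos: [0.6591, -0.0347, 0.0386]
wrist_force: [0.3, 0.1, -1.6]
gripper_width: 0.758
gripper_force: 11.9
[267 262  22  14 195]
ell ((278.2794494628906, 268.69134521484375), (10.0137939453125, 25.698945999145508), 66.69979095458984) base [ 0.7052 -0.0301  0.0365]
tcp_pos: [0.6723, -0.0349, 0.0478]
wrist_force: [-0.9, -0.2, -1.6]
gripper_width: 0.754
gripper_force: 11.9
240  33  33  33   4   4   4  12  12  14   9   5   3   5   3  23   6   5   4   5  15  10   8  10  15  17  17  17  19  18  21
242  33  32  34  19   2   1   4   7   4   4   3   5   4   4   3   6   7   8  10   9  10   5   5  37  16  16  20  17  12  33
244  33  33  33  33   9   4   4   4   3   5   4   5   6   2   7   8   9  34  72  44  15  18  33  43  24  16  12  10  11  57
246  34  33  33  33  29   4   3   3   4   5   7   6  11  10  21  43  53  50  44  31  41  43  39  70  25  11  10  59  76  71
248  33  33  33  33  33  12   4   4   4   6   8  10  22  46  57  59  48  38  45  42  32  21   3 131  46  55  94 108  70  70
250  34  33  33  34  33  30   5   8  10   9  34  52  60  60  51  42
[... 1712 characters left out ...]
  66  49  44  51  52  51  50  49  48  42  52  59  65  64  85 102 102 102 102 102
280  85  73  85  78  58  53  54  55  52  50  69  57  46  45  43  46  49  56  56  63  62  73  79  72  91 102 102 103 102 102
282 137  73  87  78  57  58  55  63  54  52  55  59  45  49  54  59  60  58  58  63  64  77  66  71 101 102 102 103 102 102
284 153 117  74  77  74  57  63  66  58  62  59  53  63  62  58  60  61  66  61  69  71  66  71  91 102 102 102 102 102 102
286 153 131  74  74  91  53  61  67  59  57  61  59  57  56  55  51  59  63  65  61  70  65  75 102 102 102 102 102 103 102
288 153 116  89  75  87  89  61  60  59  56  64  66  64  83  68  69  70  76  99  68  62  74 100 102 102 102 102 102 102 102
```

```bash
python3 -m jog '.752 0 0 6 0;.752 0 0 6 0;.752 0 0 0 0'|sed -n '2p;4,6p';python3 -m jog '.755 0 0 0 0;.755 0 0 0 0'|sed -n '4,6p';python3 -m jog '.757 0 0 0 0;.757 0 0 0 0'|sed -n '4,6p';python3 lie.py;python3 -m jog '.759 0 0 0 0;.759 0 0 0 0'|sed -n '4,6p';python3 lie.py
```

```text
tcp_pos: [0.6717, -0.0349, 0.0603]
wrist_force: [0.4, -0.4, -0.5]
gripper_width: 0.755
gripper_force: 11.9
wrist_force: [-0.1, -0.4, -1.3]
gripper_width: 0.759
gripper_force: 8.1
wrist_force: [-0.2, 0.4, -0.3]
gripper_width: 0.758
gripper_force: 3.7
wrist_force: [1.1, -0.0, 0.8]
gripper_width: 0.759
gripper_force: 0.0
[267 268  18  14 190]
ell ((275.19677734375, 273.2967224121094), (17.09822654724121, 19.353668212890625), 36.60393142700195) base [ 0.7134 -0.0423  0.0365]Traceback (most recent call last):
  File "lie.py", line 5, in <module>
    n,l,st,ce=cv2.connectedComponentsWithStats(m); i=1+np.argmax(st[1:,4]); print(st[i])
                                                       ~~~~~~~~~^^^^^^^^^^
    return _wrapfunc(a, 'argmax', axis=axis, out=out, **kwds)
    return bound(*args, **kwds)
ValueError: attempt to get argmax of an empty sequence
```

```bash
python3 sidemap.py scene 240 236 306 300; python3 -c "
from h import *
c=cam('side');s=r.sense();p=s['tcp_pos'];print(p,s['gripper_width'],s['gripper_force'],proj(c,[p[0],p[1],p[2]+.011]))"; python3 sidemap.py side 276 216 352 276
```

```text
236  37  33  32  32  18   6   3   8  11  15  14  15  10   4   5   3  15   4   4   6   4  13  13  12   9  12  15  16  17  16  18  28  33
238  33  32  33  33  33   7   3   4  11  15   8   6   5   3   3   4  15   4   5   7  10  11   9   6   6  16  16  16  17  19  19  13 134
240  34  32  33  33  33  25   4   4   2   5   3   2   5   3   6   4   5   6   8   9  28  18  14   4  13  49  16  19  16  13  10  34 153
242  34  34  33  34  33  33   9   3   1   2   3   3   3   4   4  10   8  14  73 120 150  26  28  33  44  39  24  12  10   9  54 130 143
244  36  33  33  34  33  33  30   2   3   5   3   5   6   8  10  21  76 136 152 134  98  43  42  38  19 107  13  10  57 118 135 134 135
246  36  34  33  33  34  34  33  12   5   4  10   8  10  23  84 110 106  88  70  51  42  36  18   8  25 137 115 120 136 135  89  71  78
248  37  33  33  33  34  34  33  29  11   9   9  35 121 127  79  45  40  45  42  38  46  50   7   6  79 137 136 108  99 108  78  71  70
250  37  37  34  33  33  31  23  14  21  39  67 150 122  52  44  44  40  36  46  50  49  50  55   9  92 101  79  72  72  71  70  70  58
252  37  36 
[... 7320 characters left out ...]
  96  84  90 108 110 110 116 130 136 140 140 140 141 141 142 143 144 143 145
268 143 162 165 158 153 153 152 153 153 151 144 141 137 118  99  95  96 111 123 128 115 112 119 118 117 119 117 118 121 121 120 121 124 124 128 131 129 129
270 145 158 163 156 151 152 153 153 153 153 146 142 141 140 138 138 137 142 152 155 152 151 150 150 151 147 140 135 137 139 139 141 140 140 139 142 132 119
272 144 159 158 158 155 156 158 159 158 159 156 151 149 151 153 155 156 156 156 156 155 157 156 156 157 160 160 155 159 162 163 163 163 162 162 163 160 158
274 136 160 159 158 161 163 164 164 164 163 163 158 157 157 157 157 157 156 157 157 156 156 156 156 156 157 161 157 160 162 161 159 159 156 156 153 153 151
```

Both views now show an upright cylinder on the mat: scene columns 264–287, side columns 299–325. The cup swung base-down and stands. I'll release and check from above.

```bash
python3 -m jog '1 0 0 0 0;1 0 0 0 0;1 0 0 0 0;1 0 0 0 0'|sed -n '2p;4,6p'; python3 -m jog '1 0 0 40 0;1 0 0 50 0;1 0 0 60 0;1 20 -4 50 0;1 20 -4 0 0'|sed -n '2p';python3 -m jog '1 0 0 0 0;1 0 0 0 0'|sed -n '2p'
python3 - <<'E'
from m import *
c=cam('wrist'); 
for st,ce,m in blobs(c,(3,90,50),(25,255,255),300,(150,0,420,245)): print(st,ce)
from amap import amap
amap(c,200,90,360,236,3,5)
S=cam('scene');g=cv2.cvtColor(S['bgr'],cv2.COLOR_BGR2GRAY)
for y in range(236,290,3): print(y,' '.join('%3d'%g[y,x] for x in range(252,300,2)))
E
```

```text
tcp_pos: [0.6712, -0.0349, 0.0592]
wrist_force: [0.2, 0.9, -1.0]
gripper_width: 0.993
gripper_force: 0.0
tcp_pos: [0.7137, -0.0431, 0.2666]
tcp_pos: [0.7104, -0.0429, 0.258]
[229, 117, 94, 94, 3299] [263.3, 154.6]
90 ......................................................
95 ......................................................
100 ......................................................
105 ......................................................
110 ......................................................
115 ......................................................
120 ...................oOOOOOOOOOOOo......................
125 ................oOOOOOOOOOOOOOOOOOO...................
130 ...............OOOOOOOOOOOOOOOOOOOOOO.................
135 .............oOOOOOOOOOOOOOOOooOOOOOOO................
140 ............OOOOOOOOOOOOoggg....ggoOOOOo..............
145 ...........oOOOOOOOOOOog..ggggggggg.oOOO..............
150 ...........OOOOOOOOOO..gggg........gg.OOO.............
155 ..........oOOOOOOOOO.gggg............ggoO.............
160 ..........OOOOOOOOOogggg..............g.Oo............
165
[... 1981 characters left out ...]

269  95  93 103 107 112  76  52  54  55  80  97  73  67  67  58  55  54  49  60  61 131 158 156 149
272  99  99 106 103  94  84  50  53  56  56  56  57  57  57  56  55  52  48  65  60 100 148 145 151
275  95 102 111 106 103 119  57  53  55  55  56  57  57  56  55  54  52  50  68  66  94 157 158 130
278  98 105 110 105 101 105 109  59  54  55  56  56  57  55  55  53  58  62  67  60  85 123  95  96
281  99  99  91 101  89  92 107 115  93  61  57  56  57  55  69  60  64  73  65  64  91  96  96  95
284 114 101 111 118 103 111 104  94 112 109 103  92  60  62  56  64  66  62  66  86  96  95  95  95
287 155 120 108 113 103  94  90  87  60  57  60  52  58  65  62  62  62  61  86  94  96  95  95  95
```

```bash
python3 - <<'E'
from h import *
c=cam('wrist'); h=cv2.cvtColor(c['bgr'],cv2.COLOR_BGR2HSV); 
print('mouth',onz(c,288,171,.076).round(4),'mat',onz(c,276,164,.004).round(4))
# scene: base bottom arc & mouth ellipse: mouth top v248 bottom ~v268, cols 263-288
S=cam('scene'); print('scene mouth',onz(S,275.5,258,.076).round(4),'bounds', [onz(S,u,258,.076).round(3).tolist() for u in(262.5,288)])
M=[.6935,-.045]
for z in(0.004,.076): print('mat centre at',z,proj(S,[*M,z]),proj(c,[*M,z]))
E
```

```text
mouth [ 0.6898 -0.0341  0.076 ] mat [ 0.6933 -0.0461  0.004 ]
scene mouth [ 0.6949 -0.0326  0.076 ] bounds [[0.682, -0.061, 0.076], [0.708, -0.005, 0.076]]
mat centre at 0.004 [271.02501624 273.20534779] [276.97080418 164.21950209]
mat centre at 0.076 [270.58408888 259.47929131] [276.67214776 174.42801543]
```

The cup stands at (.692,−.034), 12 mm from the mat's centre, well inside the limit. Now the display: pinch the top edge, then swing it to the dish.

```bash
python3 -m jog '1 -33 55 20 -2;1 -33 55 20 -3;1 -33 55 0 0;1 -33 55 0 0;1 -33 55 0 0'|sed -n 2p;python3 -m jog '1 -30 52 0 0;.8 0 0 0 0;.8 0 0 0 0'|sed -n 1,3p
python3 - <<'E'
from h import *
S=cam('scene');D=cam('side'); 
from amap import amap
amap(S,320,96,400,190,2,3); amap(D,195,116,285,175,2,3)
E
```

```text
tcp_pos: [0.5518, 0.2216, 0.2968]
time_s: 71.1
tcp_pos: [0.5231, 0.2722, 0.2966]
ee_rot: [[-0.998, 0.058, 0.0], [0.058, 0.998, -0.0], [-0.0, -0.0, -1.0]]
96 .....g#############ggg.....g####g....g..
99 .......#####O#####g........g####........
102 ........########g..........g###g........
105 ........#######............g###.........
108 ..........#####..............gg.........
111 ..........######..........g.............
114 .........#.g#####.......................
117 .........#ggg#.###......................
120 ........g#..gg..###.....................
123 g.......#...ggg.####....................
126 .....g.g##...ggg.####............g......
129 .......####.G#ggg.####g.................
132 .......#####.G#ggg#####g................
135 ......#######..#ggg#####g...............
138 .......#######...ggg#####g..............
141 ........#######...ggg#####..g.....g.....
144 ........########.##ggg#####......g......
147 g........###########ggg#####............
150 ..........###########ggg#####...........
153 ...........###########gg#####...........
156 ............####G######.####............
159
[... 791 characters left out ...]

134 ##g...gg..ggggggggggggggggggggggggg..#g......
137 ggg...gg#............................#g......
140 .......g#............................#g......
143 .......g#............................#g......
146 .......g#............................#g......
149 .......g#............................#g...ggg
152 .......g#................GGGGGGGGGGG.#g.ggggg
155 .......gg................GGGGGGGGGGG.#ggggg.g
158 .......gg.................GGGGGGGGG..#ggggggg
161 .......gg##############################gggggg
164 g.......g.......g.....gg#g.......g..g...##ggg
167 ggggggggg.....g.....ggggggggg..gg.gg..gg...gg
170 gggg..ggg........gggggggggggggggggggg......gg
173 .g............ggggggggggg##gggggggggg..ggggg.
```

```bash
python3 -m jog '.8 -9 12 0 0;.8 0 0 -40 0;.8 0 0 -40 0;.8 0 0 -4 0;.8 0 0 0 0'|sed -n 2,4p;python3 -m jog '0 0 0 0 0;0 0 0 0 0;0 0 0 0 0;0 0 0 0 0;0 0 0 0 0'|sed -n '2p;4,6p'
```

```text
tcp_pos: [0.5152, 0.2844, 0.2136]
ee_rot: [[-0.998, 0.059, 0.002], [0.059, 0.998, 0.0], [-0.002, 0.0, -1.0]]
wrist_force: [0.9, -0.2, 0.1]
tcp_pos: [0.5144, 0.2842, 0.2125]
wrist_force: [0.9, 0.3, 0.5]
gripper_width: 0.318
gripper_force: 0.0
```

```bash
python3 -m jog '0 0 0 0 0;0 0 0 0 0;0 0 0 0 0'|sed -n '2p;4,6p';python3 -m jog '0 1.6 0.2 0 8;0 1.6 0.3 0 8;0 1.6 0.5 0 8;0 1.6 0.5 0 8;0 1.6 0.6 0 8'|sed -n '2,6p';python3 -m jog '0 1.3 1 0 8;0 1.3 1 0 8;0 1 1.3 0 8;0 1 1.5 0 8;0 1 1.5 0 8'|sed -n '2,6p';python3 -m jog '0 0 0 0 0;0 0 0 0 0'|sed -n '2,6p'
```

```text
tcp_pos: [0.5142, 0.2822, 0.2126]
wrist_force: [1.0, -5.4, 1.2]
gripper_width: 0.168
gripper_force: 30.1
tcp_pos: [0.5247, 0.2871, 0.2126]
ee_rot: [[-0.801, -0.599, 0.005], [-0.599, 0.801, 0.003], [-0.005, -0.001, -1.0]]
wrist_force: [6.5, 1.6, -2.9]
gripper_width: 0.169
gripper_force: 30.3
tcp_pos: [0.5304, 0.2976, 0.2125]
ee_rot: [[-0.228, -0.974, 0.007], [-0.974, 0.228, 0.011], [-0.012, -0.004, -1.0]]
wrist_force: [3.1, 10.6, -4.0]
gripper_width: 0.169
gripper_force: 30.0
tcp_pos: [0.5304, 0.2979, 0.2125]
ee_rot: [[-0.231, -0.973, 0.007], [-0.973, 0.231, 0.011], [-0.012, -0.005, -1.0]]
wrist_force: [4.2, 9.3, -5.1]
gripper_width: 0.167
gripper_force: 29.6
```

```bash
python3 -m jog '.45 0 0 0 0;.45 0 0 0 0;.45 0 0 0 0;.45 0 0 0 0'|sed -n '2p;4,5p';python3 -m jog '.45 -5 2 -1 -2;.45 -5 2 -1 -2;.45 -5 2 -1 -2;.45 -3 1 -1 -2;.45 0 0 0 0'|sed -n '2,5p';python3 -m jog '0 0 0 0 0;0 0 0 0 0;0 0 0 0 0;0 0 0 0 0;0 0 0 0 0'|sed -n '2,6p'
```

```text
tcp_pos: [0.5279, 0.2923, 0.2125]
wrist_force: [0.3, 0.3, -0.4]
gripper_width: 0.443
tcp_pos: [0.5138, 0.299, 0.2122]
ee_rot: [[-0.364, -0.931, 0.01], [-0.931, 0.364, 0.001], [-0.004, -0.009, -1.0]]
wrist_force: [6.8, -4.5, 6.4]
gripper_width: 0.457
tcp_pos: [0.515, 0.2988, 0.2134]
ee_rot: [[-0.363, -0.932, 0.013], [-0.932, 0.363, 0.001], [-0.005, -0.011, -1.0]]
wrist_force: [8.4, -5.2, 9.2]
gripper_width: 0.211
gripper_force: 30.0
```

```bash
python3 -m jog '.45 0 0 0 0;.45 0 0 0 0;.45 0 0 0 0;.45 -4 1.5 -2 0;.45 -3 1 0 0'|sed -n '2,5p';python3 -m jog '0 0 0 0 0;0 0 0 0 0;0 0 0 0 0;0 0 0 0 0;0 0 0 0 0'|sed -n '2,6p'; python3 -m jog '.6 0 0 0 0;.6 0 0 0 0;.6 0 0 0 0;.6 0 0 0 0;.6 0 0 0 0'|sed -n '2,5p';python3 -m jog '.6 0 0 40 0;.6 0 0 50 0;.8 0 50 40 0;.8 0 60 0 0;.8 0 60 0 0'|sed -n 2p;python3 -m jog '.8 -10 30 0 0;.8 0 0 0 0;.8 0 0 0 0'|sed -n 2,3p
python3 - <<'E'
from h import *
from amap import amap
S=cam('scene');D=cam('side');W=cam('wrist'); amap(S,316,96,410,200,2,3); amap(D,205,110,300,190,2,3); amap(W,60,0,420,200,5,8)
E
```

```text
tcp_pos: [0.5052, 0.3009, 0.2083]
ee_rot: [[-0.364, -0.931, 0.005], [-0.931, 0.364, -0.002], [0.0, -0.006, -1.0]]
wrist_force: [7.9, -6.3, 6.4]
gripper_width: 0.444
tcp_pos: [0.5057, 0.3001, 0.2093]
ee_rot: [[-0.363, -0.932, 0.007], [-0.932, 0.363, -0.003], [0.001, -0.007, -1.0]]
wrist_force: [5.7, -7.6, 9.3]
gripper_width: 0.266
gripper_force: 30.1
tcp_pos: [0.5025, 0.3021, 0.2058]
ee_rot: [[-0.365, -0.931, -0.001], [-0.931, 0.365, -0.001], [0.001, 0.001, -1.0]]
wrist_force: [0.8, 0.1, 0.8]
gripper_width: 0.594
tcp_pos: [0.5027, 0.4725, 0.3363]
tcp_pos: [0.4929, 0.5005, 0.3352]
ee_rot: [[-0.365, -0.931, -0.0], [-0.931, 0.365, -0.001], [0.001, -0.0, -1.0]]
96 ......g.......g.................gg............#
99 ..............................g................
102 .....g.........................................
105 .....gggg.gg...................................
108 .........................ggggg.................
111 ...............................................
114 ........................................##.....
117 ..............................#############....
120 .................
[... 4023 characters left out ...]
.......
128 ..............ggggggg...................................................
136 ...................ggg..................................................
144 ............g.......ggg.................................................
152 ............g...g...ggg.................................................
160 ....................ggg.................................................
168 ..............gg..gggg..................................................
176 ........................................................................
184 ........................................................................
192 ........................................................................
```

```bash
cat > disp.py <<'E'
from h import *
def solve(Sp,Dp):
    S=cam('scene');D=cam('side')
    P=np.array([tri(S,a,D,b) for a,b in zip(Sp,Dp)]);print(P.round(3).tolist())
    lat=(P[1]+P[2]-P[0]-P[3])/2; up=(P[0]+P[1]-P[2]-P[3])/2; n=np.cross(lat,up); n/=np.linalg.norm(n)
    print('len',np.linalg.norm(lat).round(3),np.linalg.norm(up).round(3),'yaw',np.degrees(np.arctan2(n[1],n[0])).round(1),'tilt',np.arcsin(n[2]).round(3),'hinge',(P.mean(0)-n*.031).round(3))
    W=cam('wrist'); m=(W['bgr'].max(2)<40)
    for v in(8,24,40,56,72,84):
        u=np.nonzero(m[v,120:215])[0]+120
        if len(u): print(v,u.min(),u.max(),[onz(W,u.max(),v,z).round(4).tolist() for z in(.217,)],onz(W,u.min(),v,.22).round(4))
E
python3 - <<'E'
from disp import *
solve([(328,125),(398,114),(399,163),(330,172)],[(228,134),(244,109),(263,141),(250,175)])
E
```

```text
[[0.48, 0.213, 0.221], [0.526, 0.389, 0.218], [0.587, 0.38, 0.101], [0.534, 0.201, 0.091]]
len 0.185 0.136 yaw -16.0 tilt 0.442 hinge [0.505 0.303 0.144]
8 159 178 [[0.5054, 0.3402, 0.217]] [0.5172 0.3364 0.22  ]
24 162 186 [[0.5046, 0.3514, 0.217]] [0.5197 0.3462 0.22  ]
40 165 184 [[0.5103, 0.3602, 0.217]] [0.5223 0.3561 0.22  ]
56 168 186 [[0.5136, 0.3703, 0.217]] [0.525  0.3663 0.22  ]
72 171 189 [[0.5162, 0.3809, 0.217]] [0.5277 0.3767 0.22  ]
84 172 191 [[0.5184, 0.3889, 0.217]] [0.5307 0.3843 0.22  ]
```

The screen now faces about −15.5° with a tilt near 0.48; I want −22° and 0.52. I'll nudge the near end from the front.

```bash
python3 -m jog '0 15 -56 0 0;0 15 -56 0 0;0 15 -56 0 0;0 16 -56 0 0;0 16 -57 0 0'|sed -n 2p;python3 -m jog '0 0 0 -50 0;0 0 0 -50 0;0 0 0 -50 0;0 0 0 -10 0;0 0 0 0 0'|sed -n '2p;4p'
```

```text
tcp_pos: [0.5701, 0.2176, 0.3361]
tcp_pos: [0.5707, 0.2199, 0.1765]
wrist_force: [0.4, -0.8, 0.6]
```

```bash
python3 -m jog '0 -15 0 -3 0;0 -15 0 0 0;0 0 0 0 0'|sed -n '2p;4p';python3 -m jog '0 -3 0 0 0;0 0 0 0 0'|sed -n '2p;4p';python3 -m jog '0 -3 0 0 0;0 0 0 0 0'|sed -n '2p;4p';python3 -m jog '0 -3 0 0 0;0 0 0 0 0'|sed -n '2p;4p'
```

```text
tcp_pos: [0.5399, 0.2204, 0.1746]
wrist_force: [0.1, 0.6, 0.5]
tcp_pos: [0.5372, 0.22, 0.1728]
wrist_force: [-0.9, -0.7, -0.3]
tcp_pos: [0.5339, 0.2198, 0.1723]
wrist_force: [-0.0, 0.3, 1.0]
tcp_pos: [0.5308, 0.2198, 0.1724]
wrist_force: [-0.1, 1.2, 0.4]
```

```bash
for i in 1; do python3 -m jog '0 -2 0 0 0;0 0 0 0 0'|sed -n '2p;4p';python3 -m jog '0 -2 0 0 0;0 0 0 0 0'|sed -n '2p;4p';python3 -m jog '0 -2 0 0 0;0 0 0 0 0'|sed -n '2p;4p';done
```

```text
tcp_pos: [0.529, 0.2199, 0.1726]
wrist_force: [-0.3, -0.6, -0.3]
tcp_pos: [0.5275, 0.2199, 0.1728]
wrist_force: [1.1, -0.6, 0.3]
tcp_pos: [0.525, 0.2199, 0.1727]
wrist_force: [2.1, -0.0, 1.8]
```

```bash
python3 -m jog '0 -2 0 0 0;0 -2 0 0 0;0 0 0 0 0'|sed -n '2p;4p';python3 -m jog '0 -2 0 0 0;0 -2 0 0 0;0 0 0 0 0'|sed -n '2p;4p'; python3 -m jog '0 15 0 0 0;0 30 0 0 0;0 0 0 40 0;0 -10 0 60 0;0 -10 50 40 0'|sed -n 2p;python3 -m jog '.8 -15 58 0 0;.8 -15 58 0 0;.8 -15 58 0 0;.8 -10 56 0 0;.8 0 0 0 0'|sed -n 2p;python3 -m jog '.8 0 0 0 0;.8 0 0 0 0'|sed -n 2p
python3 - <<'E'
from h import *
from amap import amap
S=cam('scene');D=cam('side'); amap(S,316,102,410,178,2,3); amap(D,205,98,290,182,2,3)
from disp import *
solve([(328,125),(398,114),(399,163),(330,172)],[(228,134),(244,109),(263,141),(250,175)])
E
```

```text
tcp_pos: [0.5207, 0.2199, 0.1726]
wrist_force: [2.5, -0.9, 1.0]
tcp_pos: [0.5168, 0.2199, 0.1725]
wrist_force: [1.4, -0.7, 2.7]
tcp_pos: [0.5431, 0.2668, 0.3139]
tcp_pos: [0.4857, 0.5017, 0.3076]
tcp_pos: [0.4879, 0.4969, 0.3113]
102 ..............................................g
105 ......ggggggggg...............................g
108 ...........................gg.g...............g
111 ...............................................
114 ...............................................
117 ...............................................
120 ......#####################################....
123 ......#############...##..................#....
126 ...gg.##....................ggggggggggg...#....
129 ....g.##..ggggggggggggggggggggggggggggg..##....
132 .....g##..ggggggggggggggggggggggggggggg..##....
135 ....gg#...ggg..g.gggggg..................##....
138 ..g..g#..................................#.....
141 .....g#...GGGGGGGGGGGGGGGGG..............#.....
144 .....g#..................................#.....
147 .....g#..................................#.....
150 .....g#...........................
[... 1637 characters left out ...]
............gggggggg###gggggg.g..g.........
173 ..........gggggggggg#####g#ggg..g..........
176 ........ggggggggg########ggggg.g...........
179 ........gggggggggg#####gggggggg............
[[0.48, 0.213, 0.221], [0.526, 0.389, 0.218], [0.587, 0.38, 0.101], [0.534, 0.201, 0.091]]
len 0.185 0.136 yaw -16.0 tilt 0.442 hinge [0.505 0.303 0.144]
8 132 153 [[0.5111, 0.3398, 0.217]] [0.5228 0.3361 0.22  ]
24 133 210 [[0.4812, 0.3615, 0.217]] [0.5264 0.3444 0.22  ]
40 134 155 [[0.5183, 0.3569, 0.217]] [0.5302 0.3529 0.22  ]
56 135 156 [[0.5221, 0.3658, 0.217]] [0.534  0.3616 0.22  ]
72 136 156 [[0.5265, 0.3746, 0.217]] [0.538  0.3705 0.22  ]
84 137 157 [[0.5293, 0.3816, 0.217]] [0.5408 0.3773 0.22  ]
```

```bash
python3 - <<'E'
from disp import *
solve([(328,120),(400.5,119.5),(397.5,166),(326.5,169)],[(223.5,133),(248,109.5),(266,142),(247,171.5)])
E
```

```text
[[0.467, 0.22, 0.221], [0.54, 0.389, 0.214], [0.596, 0.369, 0.104], [0.528, 0.193, 0.106]]
len 0.187 0.129 yaw -21.4 tilt 0.511 hinge [0.507 0.302 0.146]
8 131 152 [[0.5115, 0.3401, 0.217]] [0.5231 0.3363 0.22  ]
24 132 210 [[0.481, 0.3619, 0.217]] [0.5268 0.3447 0.22  ]
40 133 154 [[0.5187, 0.3572, 0.217]] [0.5306 0.3531 0.22  ]
56 135 155 [[0.5225, 0.3661, 0.217]] [0.5338 0.3621 0.22  ]
72 136 156 [[0.5263, 0.3751, 0.217]] [0.5377 0.371  0.22  ]
84 137 156 [[0.5297, 0.3818, 0.217]] [0.5406 0.3778 0.22  ]
```

Display is at about −22° and 0.51 rad. One final check of the box and cup before handing in.

```bash
python3 amap.py scene 190 160 310 292 2 4
```

```text
160 .............................g.g........g...................
164 ......................g.gg...........g.GGGG................g
168 ..................g.............g.GGGGGGGG#Gg.............g.
172 ................g..........g.GGGGGGGGGGGG.##G............g..
176 ..............g.......g.GGGGGGGGGGGG.oog....##G.............
180 .............g...g.GGGGGGGGGGGG.oogg.........##Gg...........
184 ............g.GGGGGGGGGGGG.oogg.........oOoo..##G...........
188 .......g.GGGGGGGGGGGG.ooog...........oOOOOOOOOo.##G.........
192 ....GGGGGGGGGGGG.ooo.................OOOOOOOOOO.g##G........
196 ....GGGGGGG.oogg.......g.........oOOoOOOOOOOOOOo..##Gg......
200 ...gGG..oog...........OOOO....OOg.OOgoOOOOOOOOo...g###......
204 ....gG..............oooog....OOOo......gooogg........##G....
208 ....ggG..........OOOOOOOOo....oo....................gGGG....
212 ......gG........OOOOOOOOOOo..OOOOg...............GGGGGGGg...
216 ........G.......OOOOOOOOOOO................gGGGGGGGGGGG.....
220 ........g#......OOOOOOOOOOg...........g.GGGGGGGGGG..oo...g..
224 ....g....g#......gOOOOOOg..........GGGGGGGGGGG.oo...g...
[... 344 characters left out ...]
....ggGG.oo....g............ggggggggg...........##
252 #g..gg.........g....g................gggggggggggg.......gg##
256 ##g.................................g#gggggggggg#g.......gg#
260 ###g.............g................OOg#ggggggggggg...........
264 ####g..........g...............gOOOOoggggggggggggO..........
268 #####g.......g.................OOOOOoggggggggggggOO....g....
272 ######g.......................OOOOOOOggggggggggg#OOog.g.....
276 #######.......................OOOOOOOoggggggggggoOOo........
280 #####gg.g.....................oOOOOOOOOoggggggoOOOOg........
284 .g..........................gggoOOOOOOOOOOOOOOOOOOg.........
288 ............................gggggOOOOOOOOOOOOOOOo...........
```

```bash
python3 -c "
from station import r
print(r.sense()['time_s'], r.finish_job())"
```

```text
the job is handed in; nothing more can be done
85.075 None
```

I handed the job in at 85 s (limit 210 s), and the hand-in gave no verdict: my last camera check showed both biscuits and all four macaroons in the box, the cup upright about 12 mm from its mat's centre, and the display facing the dish at about −22° with about 0.51 rad of tilt.

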